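# Sort the coffee things on the cabinet shelf

### The job

Tidy the coffee shelf: stand both pink cups upright next to each other on the black trivet, with the whole foot of each on it, put each coffee capsule in the bay of the grey tray that has its own colour, and lay the red spoon flat in the wooden tray. Set the cups down gently, without dropping them or knocking them over, and leave the salt shaker and the jam jar where they are.

Things in the scene. Friction and masses are not known exactly. Their poses are not given: they have to be found in the camera images.
- cup_plain_c (a point): Plain pale pink porcelain cup. Handleless, upright at the start, open at the top; 55 mm tall, 62 mm across near the rim, 60 mm at 18 mm above its foot, foot 46 mm across; 130 g, give or take. This point is at its centre, half-way up (27.5 mm above its foot); z points up through the mouth.
- cup_band_c (a point): Pale pink porcelain cup with a dark grey rim (top 5 mm), otherwise the same as the plain one. Handleless, upright at the start, open at the top; 55 mm tall, 62 mm across near the rim, 60 mm at 18 mm above its foot, foot 46 mm across; 130 g, give or take. This point is at its centre, half-way up (27.5 mm above its foot); z points up through the mouth.
- capsule_gold_c (a point): Gold coffee capsule. Stands on its flange: 30 mm tall, flange 37 mm across and 2 mm thick at the foot, body above it 31 mm across narrowing to 30 mm at 25 mm up, then bevelled to 22 mm across at the top; 20 g. This point is at its centre, 15 mm above its foot; z up.
- capsule_violet_c (a point): Dark violet coffee capsule. Stands on its flange: 30 mm tall, flange 37 mm across and 2 mm thick at the foot, body above it 31 mm across narrowing to 30 mm at 25 mm up, then bevelled to 22 mm across at the top; 20 g. This point is at its centre, 15 mm above its foot; z up.
- spoon_c (a point): Red plastic spoon lying flat, 130 mm long along its x; flat handle 12 mm wide and 7 mm thick, from x = -65 to +33 mm, round bowl 34 mm across and 9 mm thick centred at x = +48 mm; 20 g. This point is at mid-length (on the handle), 3.5 mm above its underside; z up.
- trivet: Black silicone trivet, a flat mat with rows of round dimples, 8 mm thick, 170 mm long (along its y) by 90 mm wide (along its x), fixed to the shelf; origin at the centre of its underside, on the shelf; z up. Room for the two cups side by side along its length.
- capsule_tray: Grey plastic tray with two equal bays, 170 mm long (along its y) by 90 mm wide (along its x), fixed to the shelf; origin at the centre of its underside, on the shelf; z up. Floor 3 mm thick, walls 14 mm high (from the shelf) and 4 mm thick, with a like divider across the middle. The bay with the gold floor is centred at y = +41.5 mm, the bay with the violet floor at y = -41.5 mm; each is 79 mm (along y) by 82 mm inside.
- spoon_tray: Pale wooden tray with one long compartment, 170 mm long (along its y) by 90 mm wide (along its x), fixed to the shelf; origin at the centre of its underside, on the shelf; z up. Floor 3 mm thick, walls 14 mm high (from the shelf) and 4 mm thick; inside 162 by 82 mm.
- salt_c (a point): Bystander: small white salt shaker with a steel top, 32 mm across, 48 mm tall, standing loose; this point is half-way up. Leave it alone.
- jam_c (a point): Bystander: small dark red jam jar with a blue cap, 42 mm across, 50 mm tall, standing loose; this point is half-way up. Leave it alone.
Mind the look-alikes: they are no part of the job. Of the things like the part that bears capsule_gold_c, leave any that is green; of the rest the smaller one is meant. Leave any green look-alike of the part that bears capsule_violet_c alone.

How it is judged:
By the outcome, as a careful person would: the job done as asked, in the order asked, and still so for the second after the job is handed in, with the robot touching nothing.
It also fails if it takes over 128 s, if anything falls off the work surface, if the arm or the gripper's body presses on something with over 40 N, if the wrist force passes 120 N, or if a joint passes its speed limit or range.

### The arm

A 6-joint arm with a two-finger parallel gripper is mounted at the origin on the work surface. World frame = base frame: x ahead of the robot, y to its left, z up, the work surface at z = 0. Lengths are in m, angles in rad, forces in N, time in s.
With the tool pointing down it reaches from about 0.35 to 0.725 m from the base axis. Payload 6 kg.
Tool frame: the origin (TCP) lies midway between the tips of the shut fingers; the grasp point (between the pads) lies 19 mm behind it (bot.hold_point_z is the distance from the TCP to the grasp point, in m); z points along the fingers, x is the direction in which the jaws open and shut, and the axes are right-handed (so a half turn about z gives the same grasp; the last joint's range is limited). The gripper opens to 85 mm and grips with 20 to 120 N. Pads are 22 mm wide; open, the fingers measure 114 mm over their backs; the gripper's body (76 mm by 85 mm) begins 54 mm behind the grasp point. The pads swing forward as they close: fully open they stand 13 mm farther back than shut.
Start: joints at [-0.822, 0.04, 0.085, 0, -1.615, -0.334], TCP at [0.242, -0.549, 0.194] pointing down, gripper open.
Joint ranges: [-2.56, 2.56], [-1.29, 2.01], [-1.08, 1.49], [-3.29, 1.98], [-2.81, -0.18], [-2.99, 2.99]. Speed limits (rad/s): [2.57, 2.57, 3.01, 3.14, 3.14, 3.14].

### API

Orientations are given as a 3x3 rotation matrix whose columns are the frame's x, y, z axes.
In Python, from rig import bot gives the robot as it stands.
- The arm moves only by the tool jog_arm, never from a script. Its argument "plan" is a list of rows, each an object with "offset": the shift along the tool's x, y, z scaled (see below), a list of three; "yaw": the turn about the tool's z scaled (see below); "jaw": the closure, from -1 (fully open) to 1 (shut). In form: [{"offset": [dx, dy, dz], "yaw": yaw, "jaw": jaw}, ...]. A call has 1 to 20 rows; each row shifts and turns the pose as measured when the row begins, along the tool's axes as they then stand; what a row does not reach is not made up. The controller multiplies each number of a shift by 0.02 m and each number of a turn by 2 rad. A row lasts 1/8 s, in which the tool goes at most 62.5 mm and 10.7 degrees, less where a joint would pass 70% of its speed; a pose out of reach is approached as far as the arm can. A call with a number of a shift or a turn outside -1 to 1 is refused whole. A call with a gripper value outside its range is refused whole. The fingers move at their own pace and stop on an object; "squeeze" is the grip in N (left out, the last holds). Time passes only in rows, so rows that do not move let the fingers close. It gives the time, the measured TCP pose, the force and the opening at its end, in the units of the state.
- bot.get_state(): the state, without advancing time (a new reading comes with each control period).
- bot.capture(name): name is "scene" or "side" or "wrist"; returns (picture, depth): 384x512x3 uint8, blue, green, red; 384x512 float32, m along the optical axis (not along the pixel's ray), 0 where there is no reading.
- bot.get_calibration(name): a dict with "intrinsics" (3x3 intrinsics, pixels), "R" (3x3) and "t" (3): a world point X has camera coordinates R X + t. Camera axes: x right, y down, z forward; pixel columns grow to the right and rows downward; lengths in m; the calibration is good to about 2 mm. A picture is of the moment at which its call begins: read the wrist's pose just before it. get_calibration takes no time and is no camera call; for the wrist camera it gives the pose at the moment of the call.
- bot.sign_off(): hands the job in, once; it reports no verdict.
The state is a dict: "time": time; "qpos": joint angles; "qd": joint speeds; "joint_torque": joint torques, N m; "tcp_pos": TCP position; "tool_rot": TCP orientation; "ft_force": force on the tool from outside, world axes, zero at the start; "wrist_torque": the same for the moment, N m; "grip_width": finger opening in m.
Only numpy, scipy, OpenCV 4.12 (cv2) and the standard library are available. Lean on these libraries where they do the work, as an engineer would, in place of code of your own. Each camera call takes 0.05 s, during which the arm holds its last target. There are 200 camera calls.

## Working session

There is one attempt and no reset: what is moved stays moved. The work goes in short steps, Python scripts to look and compute and a tool call to move; the robot and the scene stay as the last step left them, time stands still between calls to the robot, and variables do not carry over. Pictures are saved under pics/ and viewed, about 12 in all and at most 16, crops included, and the job is handed in when it is done.

Besides the shell and the picture viewer there is one more tool, called after ">>>" as name([rows], argument=value, ...), one row to a line, values as JSON. jog_arm: Moves the arm, as the interface text tells. Shifts and turns lie within -1 to 1; 1 stands for 0.02 m of shift or 2 rad of turn. Its arguments: {"type":"object","properties":{"plan":{"type":"array"},"squeeze":{"type":"number"}},"required":["plan"]}

```bash
mkdir -p pics; ls; python3 - <<'E'
from rig import bot
import cv2,numpy as np
s=bot.get_state(); print(s)
for n in ("scene","side","wrist"):
    c=bot.get_calibration(n); im,d=bot.capture(n)
    np.savez(f"pics/{n}0.npz",im=im,d=d,**c); cv2.imwrite(f"pics/{n}0.png",im)
    print(n,c, (d>0).mean())
E
```

```text
pics
{'time': 0.0, 'qpos': array([-8.22267059e-01,  4.07689968e-02,  8.38280424e-02, -4.59904093e-04,
       -1.61549090e+00, -3.33700392e-01]), 'qd': array([-0.00149654,  0.00061362, -0.00215003, -0.0001883 ,  0.00104584,
       -0.00129391]), 'joint_torque': array([-2.19010552e-03, -3.68210757e+01,  3.47396028e+01,  6.93238020e+00,
       -5.53368489e-03,  6.21233744e-05]), 'tcp_pos': array([ 0.24173714, -0.54872596,  0.1929134 ]), 'tool_rot': array([[-4.03051130e-01,  9.15177133e-01, -7.76448899e-04],
       [ 9.15175891e-01,  4.03051865e-01,  1.51101845e-03],
       [ 1.69579871e-03, -1.01569618e-04, -9.99998557e-01]]), 'ft_force': array([-0.96380418, -0.2552539 ,  0.04985073]), 'wrist_torque': array([-0.0319748 ,  0.02103031, -0.06064787]), 'grip_width': 0.08518643671258938}
scene {'intrinsics': array([[350.58920378,   0.        , 253.4914074 ],
       [  0.        , 350.58920378, 185.13681413],
       [  0.        ,   0.        ,   1.        ]]), 'R': array([[-0.58656936,  0.80967548, -0.01902649],
       [ 0.60528554,  0.42264823, -0.67453532],
       [-0.53811319, -0.40717821
[... 183 characters left out ...]
392.50012991, 192.9216912 ],
       [  0.        ,   0.        ,   1.        ]]), 'R': array([[-0.84914178, -0.52789612, -0.01684977],
       [-0.32691331,  0.5503747 , -0.76825476],
       [ 0.4148324 , -0.64684881, -0.63992242]]), 't': array([0.44267599, 0.2246051 , 0.7708503 ])} 0.9962412516276041
wrist {'intrinsics': array([[291.77134804,   0.        , 255.82877031],
       [  0.        , 291.77134804, 188.89989361],
       [  0.        ,   0.        ,   1.        ]]), 'R': array([[-0.4038977 ,  0.91480034,  0.0026419 ],
       [ 0.87532477,  0.38562619,  0.29171732],
       [ 0.26584432,  0.12013648, -0.95650093]]), 't': array([ 0.59892424, -0.03819472,  0.38025909])} 0.9958038330078125
```

View pics/scene0.png

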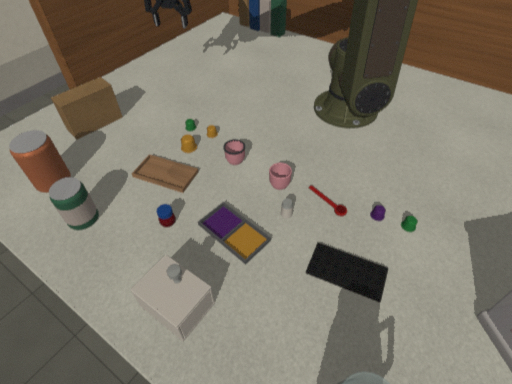

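View pics/side0.png

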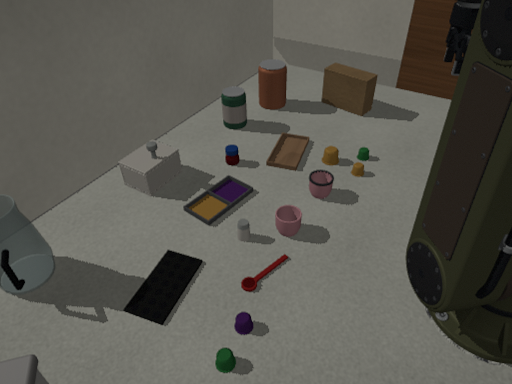

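```bash
cat > h.py <<'E'
import numpy as np,cv2
def cloud(f):
    z=np.load(f); d=z["d"]; K=z["intrinsics"]
    v,u=np.mgrid[:384,:512]
    p=np.stack([(u-K[0,2])*d/K[0,0],(v-K[1,2])*d/K[1,1],d],-1)
    P=(p-z["t"])@z["R"]
    P[d<=0]=np.nan
    return z["im"],P
def blobs(im,P,lo,hi,zmin=-.01,amin=15):
    hsv=cv2.cvtColor(im,cv2.COLOR_BGR2HSV)
    m=cv2.inRange(hsv,lo,hi)
    m&=((P[...,2]>zmin)&(P[...,2]<.1)&(np.hypot(P[...,0],P[...,1])<.9)).astype(np.uint8)*255
    n,l,s,c=cv2.connectedComponentsWithStats(m)
    return [(s[i],c[i],l==i) for i in range(1,n) if s[i][4]>=amin]
COL=dict(gold=((12,130,80),(28,255,255)),violet=((125,80,30),(150,255,255)),pink=((165,50,100),(180,160,255)),pink2=((0,50,100),(6,160,255)),
 red=((0,180,80),(8,255,255)),red2=((172,180,80),(180,255,255)),green=((60,100,40),(85,255,255)),black=((0,0,0),(180,255,35)))
E
python3 - <<'E'
from h import *
for n in ("scene","side"):
    im,P=cloud(f"pics/{n}0.npz")
    for k,(lo,hi) in COL.items():
        for s,c,m in blobs(im,P,lo,hi,amin=40):
            q=P[m]; zt=np.percentile(q[:,2],97)
            lo_,hi_=np.percentile(q,2,axis=0),np.percentile(q,98,axis=0)
            print(n,k,s[4],c.round(),"mid",((lo_+hi_)/2*1e3).round(),"ext",((hi_-lo_)*1e3).round(),"z",(lo_[2]*1e3).round(),(zt*1e3).round(),"top",(q[q[:,2]>zt-.004].mean(0)*1e3).round())
# ortho map 1mm/px: rows = x 0.2..0.8, cols = y from +0.45 to -0.45
o=np.zeros((600,800,3),np.uint8); Z=np.full((600,800),-9.)
for n in ("scene","side"):
    im,P=cloud(f"pics/{n}0.npz")
    im=cv2.resize(im,None,fx=4,fy=4,interpolation=1).reshape(-1,3); Q=cv2.resize(P.astype(np.float32),None,fx=4,fy=4).reshape(-1,3)
    r=np.nan_to_num((Q[:,0]-.15)*1000,nan=-1).astype(int); c=np.nan_to_num((.3-Q[:,1])*1000,nan=-1).astype(int)
    ok=(r>=0)&(r<600)&(c>=0)&(c<800)&(Q[:,2]<.12)&(Q[:,2]>-.02)
    od=np.argsort(Q[ok,2]); o[r[ok][od],c[ok][od]]=im[ok][od]
cv2.imwrite("pics/ortho.png",o)
E
```

```text
scene gold 256 [298.   8.] mid [-488. -485.   67.] ext [ 14. 137.  62.] z 36.0 99.0 top [-487. -477.   97.]
scene gold 128 [339.  34.] mid [-487. -275.   14.] ext [12. 88. 46.] z -9.0 36.0 top [-486. -238.   37.]
scene gold 3126 [460.  58.] mid [-487.  230.   45.] ext [ 13. 382. 106.] z -8.0 97.0 top [-488.  224.   96.]
scene gold 95 [211. 131.] mid [ 383. -291.   15.] ext [24. 24. 30.] z 0.0 30.0 top [ 382. -292.   28.]
scene gold 214 [188. 144.] mid [ 474. -307.   22.] ext [35. 34. 42.] z 1.0 42.0 top [ 472. -309.   41.]
scene gold 763 [245. 240.] mid [646.  43.   3.] ext [74. 71.  5.] z 0.0 5.0 top [647.  43.   3.]
scene violet 652 [222. 222.] mid [635. -40.   3.] ext [74. 70.  5.] z 1.0 5.0 top [636. -39.   3.]
scene violet 154 [378. 213.] mid [390. 277.  16.] ext [24. 26. 29.] z 2.0 31.0 top [389. 277.  29.]
scene pink 137 [235. 145.] mid [ 417. -165.   35.] ext [27. 39. 37.] z 17.0 53.0 top [ 411. -168.   51.]
scene pink 152 [235. 158.] mid [ 445. -145.   32.] ext [35. 37. 38.] z 13.0 50.0 top [ 454. -141.   49.]
scene pink 434 [280. 175.] mid [439.   9.  32.] ext [59. 57. 46.]
[... 1534 characters left out ...]
.   29.]
side black 47 [319. 182.] mid [ 426. -142.   53.] ext [59. 38.  7.] z 50.0 56.0 top [ 427. -134.   54.]
side black 88 [221. 184.] mid [671. -47.   5.] ext [19. 66. 10.] z 1.0 10.0 top [675. -46.   8.]
side black 119 [230. 206.] mid [597.  12.   5.] ext [ 21. 158.  10.] z 0.0 10.0 top [597.  17.   8.]
side black 47 [197. 199.] mid [685.  39.   7.] ext [13. 72.  9.] z 3.0 11.0 top [687.  41.   9.]
side black 2829 [163. 287.] mid [572. 288.   7.] ext [ 97. 159.   6.] z 4.0 10.0 top [572. 292.   8.]
side black 51 [ 17. 280.] mid [772. 461.  78.] ext [ 5.  6. 40.] z 58.0 98.0 top [771. 461.  97.]
side black 2447 [489. 329.] mid [-4. 85. 49.] ext [90. 50. 89.] z 4.0 90.0 top [-6. 65. 92.]
```

View pics/ortho.png

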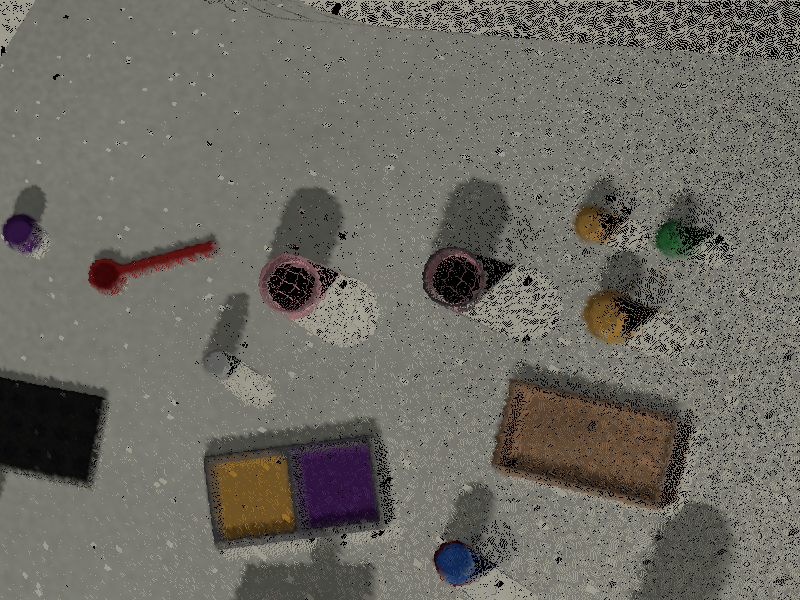

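```bash
python3 - <<'E'
from h import *
C=[cloud(f"pics/{n}0.npz") for n in ("scene","side")]
def fit(p):
    A=np.c_[2*p[:,:2],np.ones(len(p))]; s=np.linalg.lstsq(A,(p[:,:2]**2).sum(1),rcond=None)[0]
    return s[:2]*1e3,np.sqrt(s[2]+s[0]**2+s[1]**2)*1e3
for nm,c,r in (("plain",(.437,.010),.045),("band",(.428,-.155),.045)):
    for im,P in C:
        k=(np.hypot(P[...,0]-c[0],P[...,1]-c[1])<r)&(P[...,2]>.051)&(P[...,2]<.06)
        q=P[k]; print(nm,k.sum(),fit(q),((q.min(0)+q.max(0))*500).round(1))
def rect(q,nm):
    r=cv2.minAreaRect((q[:,:2]*1000).astype(np.float32)); b=cv2.boxPoints(r); e=[b[1]-b[0],b[2]-b[1]]; L=max(e,key=np.linalg.norm)
    print(nm,np.round(r[0],1),np.round(r[1],1),"long-axis deg",round(np.degrees(np.arctan2(L[1],L[0]))%180,1))
for i,(im,P) in enumerate(C):
    hsv=cv2.cvtColor(im,cv2.COLOR_BGR2HSV)
    for nm,lo,hi,c,r in (("trivet",(0,0,0),(180,255,60),(.576,.286),.12),("spoon",(0,150,60),(8,255,255),(.42,.15),.09),("goldbay",*COL["gold"],(.645,.043),.06),("violbay",*COL["violet"],(.637,-.04),.06),("wood",(5,60,60),(25,200,255),(.592,-.29),.12)):
        m=cv2.inRange(hsv,np.array(lo),np.array(hi))>0
        k=m&(np.hypot(P[...,0]-c[0],P[...,1]-c[1])<r)&(P[...,2]<.02)
        k=cv2.morphologyEx(k.astype(np.uint8),cv2.MORPH_OPEN,np.ones((2,2)))>0
        rect(P[k],nm)
    for nm,c in (("salt",(.51,.082)),("jam",(.712,-.157))):
        k=(np.hypot(P[...,0]-c[0],P[...,1]-c[1])<.035)&(P[...,2]>.04)&(P[...,2]<.07);q=P[k];print(nm,(q.mean(0)*1e3).round(1))
E
```

```text
plain 91 (array([438.61504329,   8.05295304]), np.float64(28.94620917523398)) [438.9   8.   54.1]
plain 135 (array([434.10320532,  10.25727887]), np.float64(29.036046448778464)) [434.4  10.2  54.1]
band 99 (array([ 432.24113882, -156.09552988]), np.float64(29.46969638902457)) [ 432.3 -156.2   55.1]
band 140 (array([ 427.80645195, -154.0199877 ]), np.float64(29.66404370715793)) [ 427.5 -154.4   54.3]
trivet [577.9 288.2] [ 82.  166.2] long-axis deg 104.3
spoon [424.3 147.8] [122.4  30. ] long-axis deg 80.9
goldbay [647.8  48.7] [76.7 75.9] long-axis deg 81.2
violbay [635.9 -33.5] [78.3 77.2] long-axis deg 80.4
wood [ 559. -294.] [167.9 171.9] long-axis deg 104.6
salt [519.3  81.9  46. ]
jam [ 717.1 -155.1   48.5]
trivet [572.2 285.3] [ 89.6 169.8] long-axis deg 100.6
spoon [414.2 148.5] [126.4  22.4] long-axis deg 78.2
goldbay [636.6  50.7] [78.2 70.4] long-axis deg 82.8
violbay [630.1 -32.3] [78.  81.1] long-axis deg 169.4
wood [nan nan] [0. 0.] long-axis deg nan
salt [511.3  84.6  46.2]
jam [ 709.7 -152.7   48. ]
```

>>> jog_arm([
  {"offset":[0,0,0],"yaw":-0.085,"jaw":-1},
  {"offset":[0,0,0],"yaw":-0.085,"jaw":-1},
  {"offset":[0,0,0],"yaw":-0.085,"jaw":-1},
  {"offset":[0,0,0],"yaw":-0.085,"jaw":-1},
  {"offset":[0,0,0],"yaw":-0.085,"jaw":-1},
  {"offset":[0,0,0],"yaw":-0.085,"jaw":-1},
  {"offset":[0,0,0],"yaw":-0.085,"jaw":-1},
  {"offset":[0,0,0],"yaw":-0.085,"jaw":-1},
  {"offset":[-0.6,1,0],"yaw":0,"jaw":-1},
  {"offset":[-0.6,1,0],"yaw":0,"jaw":-1},
  {"offset":[-0.6,1,0],"yaw":0,"jaw":-1},
  {"offset":[-0.6,1,0],"yaw":0,"jaw":-1},
  {"offset":[-0.6,1,0],"yaw":0,"jaw":-1},
  {"offset":[-0.6,1,0],"yaw":0,"jaw":-1},
  {"offset":[-0.6,1,0],"yaw":0,"jaw":-1},
  {"offset":[-0.6,1,0],"yaw":0,"jaw":-1},
], squeeze=30)

```text
time: 2.15
tcp_pos: [0.295, -0.363, 0.187]
tool_rot: [[-0.969, -0.245, -0.007], [-0.245, 0.969, 0.012], [0.004, 0.013, -1.0]]
ft_force: [0.2, 0.8, -0.2]
grip_width: 0.0853
```

```bash
cat > go.py <<'E'
import sys,numpy as np
from rig import bot
s=bot.get_state(); R=s["tool_rot"]; p=s["tcp_pos"]
print("t",round(s["time"],2),"p",(p*1e3).round(1),"ang",np.degrees(np.arctan2(R[1,0],R[0,0])).round(1)%360,"tilt",R[:2,2].round(3),"w",(s["grip_width"]*1e3).round(1),"F",s["ft_force"].round(1),"q",s["qpos"].round(2))
if len(sys.argv)>3:
    T=np.array(sys.argv[1:4],float)/1e3; print("units",(R.T@(T-p)/.02).round(2))
if len(sys.argv)>4:
    a=float(sys.argv[4])-np.degrees(np.arctan2(R[1,0],R[0,0])); a=(a+90)%180-90
    print("yaw units", round(-np.radians(a)/2,3))
E
python3 go.py 436.4 9.2 193 191.5
```

```text
Traceback (most recent call last):
  File "go.py", line 4, in <module>
    print("t",round(s["time"],2),"p",(p*1e3).round(1),"ang",np.degrees(np.arctan2(R[1,0],R[0,0])).round(1)%360,"tilt",R[:2,2].round(3),"w",(s["grip_width"]*1e3).round(1),"F",s["ft_force"].round(1),"q",s["qpos"].round(2))
                                                                                                                                           ^^^^^^^^^^^^^^^^^^^^^^^^^^^
AttributeError: 'float' object has no attribute 'round'
```

```bash
sed -i 's/(s\["grip_width"\]\*1e3).round(1)/round(float(s["grip_width"])*1e3,1)/' go.py; python3 go.py 436.4 9.2 193 191.5
```

```text
t 2.15 p [ 295. -363.  187.] ang 194.2 tilt [-0.007  0.012] w 85.3 F [ 0.2  0.8 -0.2] q [-0.46 -0.3  -0.24 -0.01 -1.65  0.71]
units [-11.42  16.31  -0.13]
yaw units 0.024
```

>>> jog_arm([
  {"offset":[-0.7,1,0],"yaw":0.024,"jaw":-1},
  {"offset":[-0.7,1,0],"yaw":0,"jaw":-1},
  {"offset":[-0.7,1,0],"yaw":0,"jaw":-1},
  {"offset":[-0.7,1,0],"yaw":0,"jaw":-1},
  {"offset":[-0.7,1,0],"yaw":0,"jaw":-1},
  {"offset":[-0.7,1,0],"yaw":0,"jaw":-1},
  {"offset":[-0.7,1,0],"yaw":0,"jaw":-1},
  {"offset":[-0.7,1,0],"yaw":0,"jaw":-1},
  {"offset":[-0.7,1,0],"yaw":0,"jaw":-1},
  {"offset":[-0.7,1,0],"yaw":0,"jaw":-1},
  {"offset":[-0.7,1,0],"yaw":0,"jaw":-1},
  {"offset":[-0.7,1,0],"yaw":0,"jaw":-1},
  {"offset":[-0.7,1,0],"yaw":0,"jaw":-1},
  {"offset":[-0.7,1,0],"yaw":0,"jaw":-1},
  {"offset":[-0.7,1,0],"yaw":0,"jaw":-1},
  {"offset":[0,0,0],"yaw":0,"jaw":-1},
])

```text
time: 4.15
tcp_pos: [0.4424, -0.0132, 0.1871]
tool_rot: [[-0.98, -0.199, -0.01], [-0.199, 0.98, 0.015], [0.007, 0.017, -1.0]]
ft_force: [0.6, -0.4, 0.4]
grip_width: 0.0853
```

```bash
python3 go.py 436.4 9.2 90 191.5
```

```text
t 4.15 p [442.4 -13.2 187.1] ang 191.5 tilt [-0.01   0.015] w 85.3 F [ 0.6 -0.4  0.4] q [ 0.41 -0.38 -0.29 -0.02 -1.66 -0.21]
units [0.04 1.08 4.88]
yaw units -0.0
```

```bash
cat > wr.py <<'E'
from h import *
from rig import bot
import sys
def wrist(tag):
    c=bot.get_calibration("wrist"); im,d=bot.capture("wrist"); np.savez(f"pics/{tag}.npz",im=im,d=d,**c); cv2.imwrite(f"pics/{tag}.png",im)
    return cloud(f"pics/{tag}.npz")
if __name__=="__main__":
    tag,x,y,r,z0,z1=sys.argv[1],*[float(a)/1e3 for a in sys.argv[2:7]]
    im,P=wrist(tag)
    k=(np.hypot(P[...,0]-x,P[...,1]-y)<r)&(P[...,2]>z0)&(P[...,2]<z1); q=P[k]
    print(k.sum(),"mid",((q.min(0)+q.max(0))*500).round(1),"mean",(q.mean(0)*1e3).round(1),"ext",((q.max(0)-q.min(0))*1e3).round(1))
E
python3 wr.py w1 436 9 45 48 65
```

```text
649 mid [435.8   7.5  52.8] mean [435.6   8.6  54.1] ext [61.5 61.6  9.5]
```

View pics/w1.png

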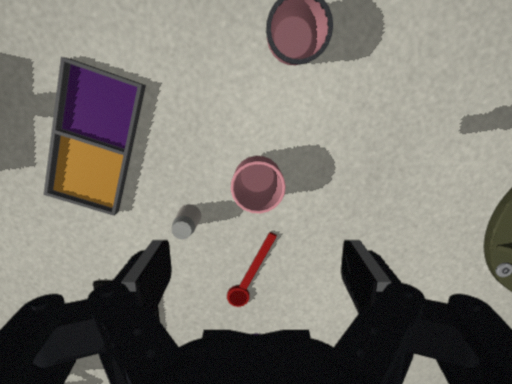

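>>> jog_arm([
  {"offset":[0,0.95,0.3],"yaw":0,"jaw":-1},
  {"offset":[0,0,1],"yaw":0,"jaw":-1},
  {"offset":[0,0,1],"yaw":0,"jaw":-1},
  {"offset":[0,0,1],"yaw":0,"jaw":-1},
  {"offset":[0,0,1],"yaw":0,"jaw":-1},
  {"offset":[0,0,0],"yaw":0,"jaw":-1},
])

```text
time: 4.95
tcp_pos: [0.4364, 0.0027, 0.0999]
tool_rot: [[-0.981, -0.195, -0.008], [-0.195, 0.981, 0.015], [0.005, 0.016, -1.0]]
ft_force: [-0.3, 0.7, 0.5]
grip_width: 0.0855
```

```bash
python3 go.py 436 8 8 191.5
```

```text
t 4.95 p [436.4   2.7  99.9] ang 191.2 tilt [-0.008  0.015] w 85.5 F [-0.3  0.7  0.5] q [ 0.46 -0.4  -0.47 -0.02 -1.51 -0.26]
units [-0.06  0.19  4.6 ]
yaw units -0.002
```

>>> jog_arm([
  {"offset":[-0.05,0.2,0.3],"yaw":0,"jaw":-1},
  {"offset":[0,0,1],"yaw":0,"jaw":-1},
  {"offset":[0,0,1],"yaw":0,"jaw":-1},
  {"offset":[0,0,1],"yaw":0,"jaw":-1},
  {"offset":[0,0,0.9],"yaw":0,"jaw":-1},
  {"offset":[0,0,0.3],"yaw":0,"jaw":-1},
  {"offset":[0,0,0],"yaw":0,"jaw":0.3},
  {"offset":[0,0,0],"yaw":0,"jaw":0.3},
  {"offset":[0,0,0],"yaw":0,"jaw":0.3},
  {"offset":[0,0,0],"yaw":0,"jaw":0.3},
])

```text
time: 6.2
tcp_pos: [0.4414, 0.0084, 0.0178]
tool_rot: [[-0.981, -0.195, 0.006], [-0.194, 0.981, 0.016], [-0.009, 0.014, -1.0]]
ft_force: [0.4, -0.2, -0.7]
grip_width: 0.0298
```

```bash
python3 go.py 436 8 100 191.5; python3 -c "
from rig import bot;import cv2
im,d=bot.capture('side');cv2.imwrite('pics/s1.png',cv2.resize(im[120:300,180:400],None,fx=3,fy=3))"
```

```text
t 6.2 p [441.4   8.4  17.8] ang 191.2 tilt [0.006 0.016] w 29.8 F [ 0.4 -0.2 -0.7] q [ 0.47 -0.37 -0.59 -0.01 -1.33 -0.27]
units [ 0.23  0.09 -4.11]
yaw units -0.002
```

View pics/s1.png

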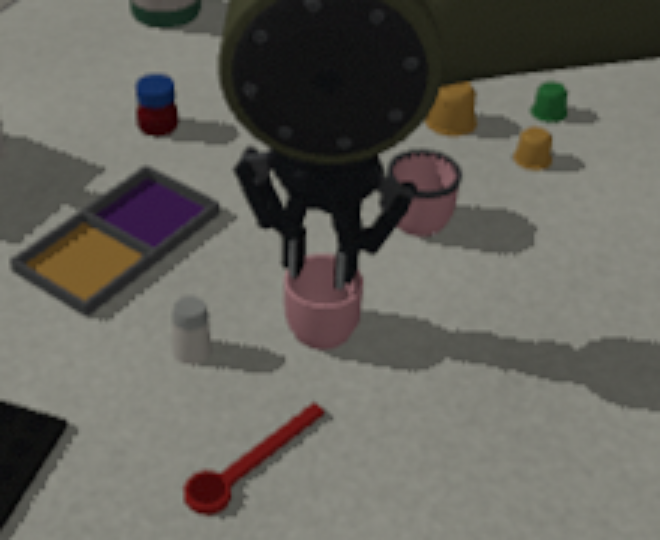

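```bash
python3 - <<'E'
from h import *
from rig import bot
for n in ("scene","side"):
    c=bot.get_calibration(n); im,d=bot.capture(n); np.savez(f"pics/{n}1.npz",im=im,d=d,**c)
    im,P=cloud(f"pics/{n}1.npz")
    dark=im.max(-1)<70
    k=dark&(np.hypot(P[...,0]-.441,P[...,1]-.008)<.06)&(P[...,2]<.14)
    q=P[k]*1e3; q=q[np.argsort(q[:,2])]; print(n,k.sum()); print(q[:30:2].round())
E
```

```text
scene 243
[[429.   8.  56.]
 [428.   7.  59.]
 [427.  11.  60.]
 [428.   8.  63.]
 [427.  13.  66.]
 [469.   9.  67.]
 [424.  14.  67.]
 [429.   8.  68.]
 [469.  18.  69.]
 [471.  16.  70.]
 [466.  19.  71.]
 [429.   8.  71.]
 [426.  12.  72.]
 [466.  19.  74.]
 [427.  16.  74.]]
side 663
[[431. -16.  26.]
 [461.  -1.  42.]
 [419. -11.  48.]
 [420. -13.  50.]
 [411.  -0.  54.]
 [419.  10.  55.]
 [454.  18.  57.]
 [419.  10.  59.]
 [454.  18.  60.]
 [420.  18.  61.]
 [457.   8.  61.]
 [456.   5.  62.]
 [418.  11.  63.]
 [416.  10.  63.]
 [454.  22.  63.]]
```

```bash
python3 - <<'E'
from h import *
im,P=cloud("pics/side1.npz")
for v in range(196,228,2):
    print(v,[(tuple((P[v,u]*1e3).round().astype(int)),int(im[v,u].mean())) for u in (275,277,291,294,297)])
E
python3 wr.py w2 441 8 50 30 75; python3 go.py
```

```text
196 [((np.int64(461), np.int64(24), np.int64(105)), 15), ((np.int64(457), np.int64(24), np.int64(106)), 18), ((np.int64(422), np.int64(23), np.int64(120)), 76), ((np.int64(416), np.int64(21), np.int64(122)), 12), ((np.int64(413), np.int64(12), np.int64(117)), 12)]
198 [((np.int64(460), np.int64(27), np.int64(101)), 15), ((np.int64(456), np.int64(24), np.int64(100)), 15), ((np.int64(482), np.int64(-98), np.int64(0)), 139), ((np.int64(417), np.int64(18), np.int64(113)), 14), ((np.int64(412), np.int64(13), np.int64(112)), 12)]
200 [((np.int64(463), np.int64(21), np.int64(89)), 10), ((np.int64(457), np.int64(22), np.int64(93)), 48), ((np.int64(478), np.int64(-90), np.int64(0)), 140), ((np.int64(418), np.int64(16), np.int64(106)), 12), ((np.int64(411), np.int64(14), np.int64(107)), 14)]
202 [((np.int64(464), np.int64(20), np.int64(82)), 7), ((np.int64(456), np.int64(24), np.int64(89)), 70), ((np.int64(476), np.int64(-86), np.int64(-3)), 140), ((np.int64(417), np.int64(18), np.int64(102)), 12), ((np.int64(410), np.int64(16), np.int64(103)), 17)]
204 [((np.int64(463), np.int64(20), np.int64
[... 2701 characters left out ...]
.int64(39), np.int64(36)), 95), ((np.int64(415), np.int64(31), np.int64(46)), 79), ((np.int64(410), np.int64(26), np.int64(44)), 78), ((np.int64(407), np.int64(15), np.int64(37)), 74)]
226 [((np.int64(455), np.int64(33), np.int64(21)), 116), ((np.int64(448), np.int64(37), np.int64(28)), 92), ((np.int64(414), np.int64(31), np.int64(40)), 78), ((np.int64(410), np.int64(24), np.int64(36)), 77), ((np.int64(407), np.int64(15), np.int64(30)), 72)]
4851 mid [438.9   7.8  52.5] mean [439.    6.3  51.4] ext [63.4 61.9 45. ]
t 6.4 p [440.7   8.2  16.8] ang 191.2 tilt [0.004 0.015] w 30.2 F [0.8 0.5 0.3] q [ 0.47 -0.37 -0.59 -0.01 -1.33 -0.27]<stdin>:4: RuntimeWarning: invalid value encountered in cast
```

View pics/w2.png

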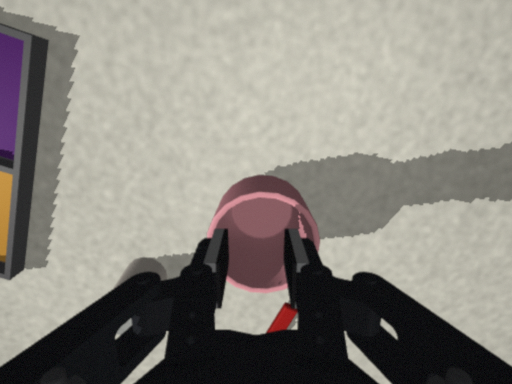

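>>> jog_arm([
  {"offset":[0,0,-1],"yaw":0,"jaw":0.3},
  {"offset":[0,0,-1],"yaw":0,"jaw":0.3},
  {"offset":[0,0,0],"yaw":0,"jaw":1},
  {"offset":[0,0,0],"yaw":0,"jaw":1},
  {"offset":[0,0,0],"yaw":0,"jaw":1},
])

```text
time: 7.02
tcp_pos: [0.4386, 0.0073, 0.0544]
tool_rot: [[-0.981, -0.194, -0.002], [-0.194, 0.981, 0.014], [-0.001, 0.014, -1.0]]
ft_force: [0.4, 0.4, -0.5]
grip_width: 0.0001
```

```bash
python3 - <<'E'
from h import *
from rig import bot
print(bot.hold_point_z)
o=[]
for n in ("scene","side"):
    c=bot.get_calibration(n); im,d=bot.capture(n); np.savez(f"pics/{n}2.npz",im=im,d=d,**c)
    im,P=cloud(f"pics/{n}2.npz")
    T=bot.get_state()["tcp_pos"]
    for dz in (0,.02,.04):
        p=c["intrinsics"]@(c["R"]@(T+[0,0,dz])+c["t"]); u=p[:2]/p[2]; print(n,T.round(4),dz,u.round(),d[int(u[1]),int(u[0])],p[2])
    u=u.astype(int); cr=im[u[1]-45:u[1]+45,u[0]-60:u[0]+60].copy(); o.append(cv2.resize(cr,None,fx=5,fy=5)); 
cv2.imwrite("pics/tips.png",cv2.resize(np.vstack(o),(400,600)))
E
python3 go.py
```

```text
0.0187
scene [0.4385 0.0073 0.0542] 0 [280. 170.] 0.988896 0.9539049988110957
scene [0.4385 0.0073 0.0542] 0.02 [280. 165.] 0.97437954 0.9391450516466274
scene [0.4385 0.0073 0.0542] 0.04 [280. 160.] 0.90042675 0.9243851044821592
side [0.4386 0.0073 0.0544] 0 [287. 212.] 0.9459639 0.9132693456165066
side [0.4386 0.0073 0.0544] 0.02 [287. 205.] 0.9335762 0.900470897244064
side [0.4386 0.0073 0.0544] 0.04 [287. 199.] 0.8728588 0.8876724488716214
t 7.12 p [438.6   7.3  54.4] ang 191.2 tilt [-0.002  0.014] w 0.1 F [-0.8  0.1 -0.3] q [ 0.47 -0.39 -0.54 -0.01 -1.42 -0.27]
```

View pics/tips.png

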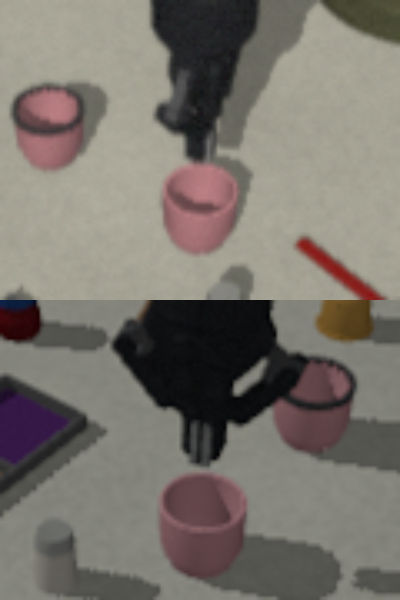

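>>> jog_arm([
  {"offset":[0.1,0,-0.2],"yaw":0,"jaw":-1},
  {"offset":[0,0,0],"yaw":0,"jaw":-1},
  {"offset":[0,0,0],"yaw":0,"jaw":-1},
  {"offset":[0,0,0],"yaw":0,"jaw":-1},
  {"offset":[0,0,1],"yaw":0,"jaw":-1},
  {"offset":[0,0,1],"yaw":0,"jaw":-1},
  {"offset":[0,0,0],"yaw":0,"jaw":-1},
])

```text
time: 8.0
tcp_pos: [0.4365, 0.0074, 0.0177]
tool_rot: [[-0.981, -0.194, -0.001], [-0.194, 0.981, 0.014], [-0.001, 0.014, -1.0]]
ft_force: [-0.3, -0.0, 1.4]
grip_width: 0.0854
```

```bash
python3 go.py 436 8 -15 191.5
```

```text
t 8.0 p [436.5   7.4  17.7] ang 191.2 tilt [-0.001  0.014] w 85.4 F [-0.3 -0.   1.4] q [ 0.47 -0.38 -0.6  -0.01 -1.34 -0.27]
units [0.02 0.01 1.64]
yaw units -0.003
```

>>> jog_arm([
  {"offset":[0,0,0.6],"yaw":0,"jaw":-1},
  {"offset":[0,0,0.5],"yaw":0,"jaw":-1},
  {"offset":[0,0,0.4],"yaw":0,"jaw":-1},
  {"offset":[0,0,0.2],"yaw":0,"jaw":-1},
  {"offset":[0,0,0],"yaw":0,"jaw":0.0},
  {"offset":[0,0,0],"yaw":0,"jaw":0.0},
  {"offset":[0,0,0],"yaw":0,"jaw":0.0},
  {"offset":[0,0,0],"yaw":0,"jaw":0.0},
  {"offset":[0,0,0],"yaw":0,"jaw":0.0},
])

```text
time: 9.12
tcp_pos: [0.4378, 0.0082, -0.0162]
tool_rot: [[-0.981, -0.194, 0.001], [-0.194, 0.981, 0.015], [-0.004, 0.014, -1.0]]
ft_force: [0.2, -0.6, -0.6]
grip_width: 0.061
```

```bash
python3 go.py 436 8 -15 191.5;  python3 -c "
from rig import bot;import cv2
im,d=bot.capture('side');cv2.imwrite('pics/s2.png',cv2.resize(im[150:270,220:360],None,fx=4,fy=4))"
```

```text
t 9.12 p [437.8   8.2 -16.2] ang 191.2 tilt [0.001 0.015] w 61.0 F [ 0.2 -0.6 -0.6] q [ 0.47 -0.35 -0.64 -0.01 -1.27 -0.27]
units [ 0.09  0.01 -0.06]
yaw units -0.003
```

View pics/s2.png

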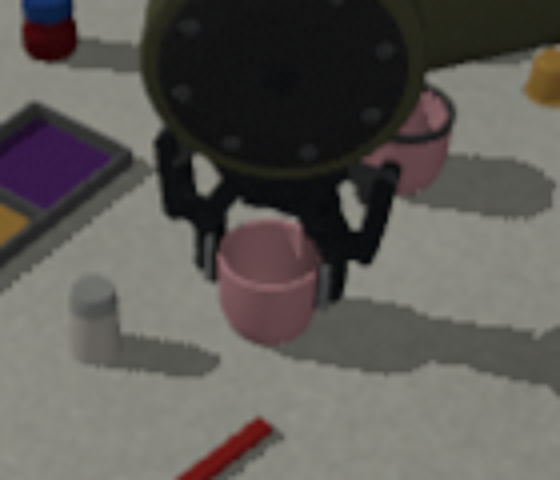

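>>> jog_arm([
  {"offset":[0,0,-0.3],"yaw":0,"jaw":0.0},
  {"offset":[0,0,-0.7],"yaw":0,"jaw":0.0},
  {"offset":[0,0,-1],"yaw":0,"jaw":0.0},
  {"offset":[0,0,-1],"yaw":0,"jaw":0.0},
  {"offset":[0,0,-1],"yaw":0,"jaw":0.0},
  {"offset":[0,0,0],"yaw":0,"jaw":0.0},
])

```text
time: 9.93
tcp_pos: [0.4384, 0.007, 0.0706]
tool_rot: [[-0.981, -0.194, 0.005], [-0.194, 0.981, 0.016], [-0.008, 0.014, -1.0]]
ft_force: [0.6, 0.5, -1.5]
grip_width: 0.0614
```

```bash
python3 go.py 567 326 60 191.5
```

```text
t 9.93 p [438.4   7.   70.6] ang 191.2 tilt [0.005 0.016] w 61.4 F [ 0.6  0.5 -1.5] q [ 0.47 -0.4  -0.52 -0.01 -1.44 -0.27]
units [-9.4  14.39  0.81]
yaw units -0.003
```

>>> jog_arm([
  {"offset":[-0.3,0.5,0],"yaw":0,"jaw":0.0},
  {"offset":[-0.64,1,0],"yaw":0,"jaw":0.0},
  {"offset":[-0.64,1,0],"yaw":0,"jaw":0.0},
  {"offset":[-0.64,1,0],"yaw":0,"jaw":0.0},
  {"offset":[-0.64,1,0],"yaw":0,"jaw":0.0},
  {"offset":[-0.64,1,0],"yaw":0,"jaw":0.0},
  {"offset":[-0.64,1,0],"yaw":0,"jaw":0.0},
  {"offset":[-0.64,1,0],"yaw":0,"jaw":0.0},
  {"offset":[-0.64,1,0],"yaw":0,"jaw":0.0},
  {"offset":[-0.64,1,0],"yaw":0,"jaw":0.0},
  {"offset":[-0.64,1,0],"yaw":0,"jaw":0.0},
  {"offset":[-0.64,1,0],"yaw":0,"jaw":0.0},
  {"offset":[-0.6,1,0],"yaw":0,"jaw":0.0},
  {"offset":[-0.6,0.8,0],"yaw":0,"jaw":0.0},
  {"offset":[-0.3,0.5,0],"yaw":0,"jaw":0.0},
  {"offset":[0,0,0],"yaw":0,"jaw":0.0},
])

```text
time: 11.92
tcp_pos: [0.5565, 0.3346, 0.0578]
tool_rot: [[-0.98, -0.2, -0.013], [-0.2, 0.98, 0.003], [0.012, 0.006, -1.0]]
ft_force: [0.2, -0.5, -1.8]
grip_width: 0.0615
```

```bash
python3 go.py 567 326 -8 191.5
```

```text
t 11.93 p [556.5 334.6  57.8] ang 191.5 tilt [-0.013  0.003] w 61.5 F [ 0.2 -0.5 -1.8] q [ 0.84  0.2   0.02 -0.01 -1.39 -0.64]
units [-0.47 -0.55  3.28]
yaw units 0.0
```

>>> jog_arm([
  {"offset":[-0.45,-0.55,0.3],"yaw":0,"jaw":0.0},
  {"offset":[0,0,0.9],"yaw":0,"jaw":0.0},
  {"offset":[0,0,0.9],"yaw":0,"jaw":0.0},
  {"offset":[0,0,0.5],"yaw":0,"jaw":0.0},
  {"offset":[0,0,0],"yaw":0,"jaw":0.0},
])

```text
time: 12.55
tcp_pos: [0.5662, 0.3229, 0.0003]
tool_rot: [[-0.98, -0.198, -0.016], [-0.198, 0.98, 0.002], [0.015, 0.005, -1.0]]
ft_force: [-0.0, 0.2, -1.6]
grip_width: 0.0613
```

```bash
python3 go.py 567 326 -8 191.5
```

```text
t 12.55 p [5.662e+02 3.229e+02 3.000e-01] ang 191.4 tilt [-0.016  0.002] w 61.3 F [-0.   0.2 -1.6] q [ 0.82  0.25 -0.04 -0.01 -1.3  -0.61]
units [-0.08  0.14  0.41]
yaw units -0.001
```

>>> jog_arm([
  {"offset":[-0.05,0.15,0.1],"yaw":0,"jaw":0.0},
  {"offset":[0,0,0.1],"yaw":0,"jaw":0.0},
  {"offset":[0,0,0.1],"yaw":0,"jaw":0.0},
  {"offset":[0,0,0.1],"yaw":0,"jaw":0.0},
])

```text
time: 13.05
tcp_pos: [0.5673, 0.3273, -0.0062]
tool_rot: [[-0.98, -0.199, -0.013], [-0.199, 0.98, 0.004], [0.012, 0.006, -1.0]]
ft_force: [0.8, -0.8, -1.9]
grip_width: 0.0617
```

```bash
python3 go.py 567 326 -8 191.5; python3 -c "
from rig import bot;import cv2
im,d=bot.capture('side');cv2.imwrite('pics/s3.png',cv2.resize(im[190:340,100:260],None,fx=4,fy=4))"
```

```text
t 13.05 p [567.3 327.3  -6.2] ang 191.5 tilt [-0.013  0.004] w 61.7 F [ 0.8 -0.8 -1.9] q [ 0.82  0.26 -0.04 -0.01 -1.28 -0.62]
units [ 0.03 -0.06  0.09]
yaw units -0.0
```

View pics/s3.png

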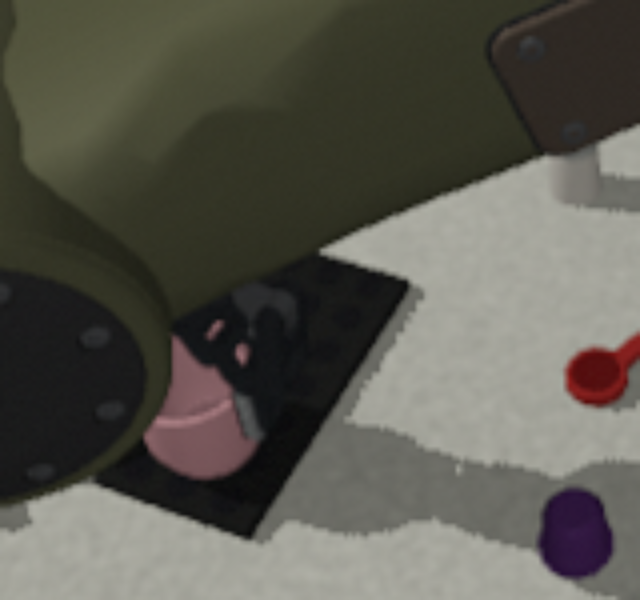

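>>> jog_arm([
  {"offset":[0,0,0.08],"yaw":0,"jaw":0.0},
  {"offset":[0,0,0.08],"yaw":0,"jaw":0.0},
])

```text
time: 13.35
tcp_pos: [0.5674, 0.3272, -0.008]
tool_rot: [[-0.98, -0.199, -0.012], [-0.199, 0.98, 0.003], [0.011, 0.006, -1.0]]
ft_force: [-6.7, -2.2, 10.3]
grip_width: 0.0614
```

>>> jog_arm([
  {"offset":[0,0,0],"yaw":0,"jaw":0.0},
])

```text
time: 13.48
tcp_pos: [0.5676, 0.3273, -0.0076]
tool_rot: [[-0.98, -0.199, -0.012], [-0.199, 0.98, 0.004], [0.011, 0.006, -1.0]]
ft_force: [-0.1, 0.3, -0.7]
grip_width: 0.0615
```

>>> jog_arm([
  {"offset":[0,0,0],"yaw":0,"jaw":-0.6},
  {"offset":[0,0,0],"yaw":0,"jaw":-1},
  {"offset":[0,0,0],"yaw":0,"jaw":-1},
  {"offset":[0,0,-0.4],"yaw":0,"jaw":-1},
  {"offset":[0,0,-1],"yaw":0,"jaw":-1},
  {"offset":[0,0,-1],"yaw":0,"jaw":-1},
  {"offset":[0,0,-1],"yaw":0,"jaw":-1},
  {"offset":[0,0,-1],"yaw":0,"jaw":-1},
  {"offset":[0,0,0],"yaw":0,"jaw":-1},
])

```text
time: 14.6
tcp_pos: [0.5706, 0.3279, 0.0913]
tool_rot: [[-0.98, -0.199, -0.005], [-0.199, 0.98, 0.008], [0.004, 0.009, -1.0]]
ft_force: [0.2, 0.1, 0.0]
grip_width: 0.0852
```

```bash
python3 wr.py w3 567 326 55 57 75; python3 go.py 430 -155 100 191.5
```

```text
1386 mid [568.  327.2  61.1] mean [567.6 327.8  62.3] ext [61.9 61.7  8.2]
t 14.65 p [570.  327.6  89.8] ang 191.5 tilt [-0.007  0.007] w 84.9 F [-0.4  0.4  0.7] q [ 0.82  0.21  0.08 -0.01 -1.44 -0.62]
units [ 11.67 -22.25  -0.63]
yaw units 0.0
```

>>> jog_arm([
  {"offset":[0.53,-1,0],"yaw":0,"jaw":-1},
  {"offset":[0.53,-1,0],"yaw":0,"jaw":-1},
  {"offset":[0.53,-1,0],"yaw":0,"jaw":-1},
  {"offset":[0.53,-1,0],"yaw":0,"jaw":-1},
  {"offset":[0.53,-1,0],"yaw":0,"jaw":-1},
  {"offset":[0.53,-1,0],"yaw":0,"jaw":-1},
  {"offset":[0.53,-1,0],"yaw":0,"jaw":-1},
  {"offset":[0.53,-1,0],"yaw":0,"jaw":-1},
  {"offset":[0.53,-1,0],"yaw":0,"jaw":-1},
  {"offset":[0.53,-1,0],"yaw":0,"jaw":-1},
  {"offset":[0.53,-1,0],"yaw":0,"jaw":-1},
  {"offset":[0.53,-1,0],"yaw":0,"jaw":-1},
  {"offset":[0.53,-1,0],"yaw":0,"jaw":-1},
  {"offset":[0.53,-1,0],"yaw":0,"jaw":-1},
  {"offset":[0.53,-1,0],"yaw":0,"jaw":-1},
  {"offset":[0.53,-1,0],"yaw":0,"jaw":-1},
  {"offset":[0.53,-1,0],"yaw":0,"jaw":-1},
  {"offset":[0.53,-1,0],"yaw":0,"jaw":-1},
  {"offset":[0.53,-1,0],"yaw":0,"jaw":-1},
  {"offset":[0,0,0],"yaw":0,"jaw":-1},
])

```text
time: 17.15
tcp_pos: [0.4364, -0.109, 0.0834]
tool_rot: [[-0.98, -0.198, -0.015], [-0.198, 0.98, 0.003], [0.014, 0.006, -1.0]]
ft_force: [-1.1, 0.1, 1.1]
grip_width: 0.0853
```

```bash
python3 wr.py w4 430 -155 50 48 65; python3 go.py 430 -155 -15 191.5
```

```text
2042 mid [ 429.3 -156.9   52.9] mean [ 428.  -156.8   55. ] ext [63.6 63.5  9.9]
t 17.2 p [ 436.7 -108.4   83.4] ang 191.5 tilt [-0.015  0.003] w 85.7 F [ 1.   0.8 -0.3] q [ 0.2  -0.35 -0.46 -0.01 -1.47 -0.  ]
units [ 0.72 -2.25  4.92]
yaw units -0.0
```

>>> jog_arm([
  {"offset":[0.4,-1,0],"yaw":0,"jaw":-1},
  {"offset":[0.35,-1,0],"yaw":0,"jaw":-1},
  {"offset":[0,-0.3,0],"yaw":0,"jaw":-1},
  {"offset":[0,0,0.5],"yaw":0,"jaw":-1},
  {"offset":[0,0,1],"yaw":0,"jaw":-1},
  {"offset":[0,0,1],"yaw":0,"jaw":-1},
  {"offset":[0,0,0.5],"yaw":0,"jaw":-1},
  {"offset":[0,0,0],"yaw":0,"jaw":-1},
])

```text
time: 18.2
tcp_pos: [0.4305, -0.1535, 0.0193]
tool_rot: [[-0.979, -0.203, -0.015], [-0.203, 0.979, 0.005], [0.014, 0.008, -1.0]]
ft_force: [0.3, -0.5, 0.9]
grip_width: 0.0852
```

```bash
python3 go.py 429.5 -157 -15 191.5
```

```text
t 18.2 p [ 430.5 -153.5   19.3] ang 191.7 tilt [-0.015  0.005] w 85.2 F [ 0.3 -0.5  0.9] q [ 0.1  -0.29 -0.54 -0.01 -1.34  0.11]
units [ 0.06 -0.18  1.72]
yaw units 0.002
```

>>> jog_arm([
  {"offset":[0.05,-0.18,0.4],"yaw":0,"jaw":-1},
  {"offset":[0,0,0.5],"yaw":0,"jaw":-1},
  {"offset":[0,0,0.5],"yaw":0,"jaw":-1},
  {"offset":[0,0,0.3],"yaw":0,"jaw":-1},
  {"offset":[0,0,0],"yaw":0,"jaw":0.0},
  {"offset":[0,0,0],"yaw":0,"jaw":0.0},
  {"offset":[0,0,0],"yaw":0,"jaw":0.0},
  {"offset":[0,0,0],"yaw":0,"jaw":0.0},
  {"offset":[0,0,0],"yaw":0,"jaw":0.0},
])

```text
time: 19.32
tcp_pos: [0.431, -0.1571, -0.0153]
tool_rot: [[-0.979, -0.203, -0.013], [-0.203, 0.979, 0.005], [0.011, 0.007, -1.0]]
ft_force: [-0.4, -0.4, -1.0]
grip_width: 0.0602
```

```bash
python3 go.py 429.5 -157 -15 191.5
```

```text
t 19.32 p [ 431.  -157.1  -15.3] ang 191.7 tilt [-0.013  0.005] w 60.2 F [-0.4 -0.4 -1. ] q [ 0.09 -0.26 -0.58 -0.01 -1.27  0.12]
units [ 0.07  0.02 -0.02]
yaw units 0.002
```

>>> jog_arm([
  {"offset":[0,0,-0.3],"yaw":0,"jaw":0.0},
  {"offset":[0,0,-0.7],"yaw":0,"jaw":0.0},
  {"offset":[0,0,-1],"yaw":0,"jaw":0.0},
  {"offset":[0,0,-1],"yaw":0,"jaw":0.0},
  {"offset":[0,0,-1],"yaw":0,"jaw":0.0},
  {"offset":[0,0,-0.5],"yaw":0,"jaw":0.0},
  {"offset":[0,0,0],"yaw":0,"jaw":0.0},
])

```text
time: 20.2
tcp_pos: [0.4329, -0.1577, 0.0823]
tool_rot: [[-0.979, -0.204, -0.009], [-0.204, 0.979, 0.004], [0.008, 0.006, -1.0]]
ft_force: [0.4, -0.8, -1.8]
grip_width: 0.0598
```

```bash
python3 go.py 583 248 60 191.5
```

```text
t 20.2 p [ 432.9 -157.7   82.3] ang 191.7 tilt [-0.009  0.004] w 59.8 F [ 0.4 -0.8 -1.8] q [ 0.09 -0.32 -0.44 -0.   -1.46  0.12]
units [-11.49  18.33   1.13]
yaw units 0.002
```

>>> jog_arm([
  {"offset":[-0.3,0.5,0],"yaw":0,"jaw":0.0},
  {"offset":[-0.63,1,0],"yaw":0,"jaw":0.0},
  {"offset":[-0.63,1,0],"yaw":0,"jaw":0.0},
  {"offset":[-0.63,1,0],"yaw":0,"jaw":0.0},
  {"offset":[-0.63,1,0],"yaw":0,"jaw":0.0},
  {"offset":[-0.63,1,0],"yaw":0,"jaw":0.0},
  {"offset":[-0.63,1,0],"yaw":0,"jaw":0.0},
  {"offset":[-0.63,1,0],"yaw":0,"jaw":0.0},
  {"offset":[-0.63,1,0],"yaw":0,"jaw":0.0},
  {"offset":[-0.63,1,0],"yaw":0,"jaw":0.0},
  {"offset":[-0.63,1,0],"yaw":0,"jaw":0.0},
  {"offset":[-0.63,1,0],"yaw":0,"jaw":0.0},
  {"offset":[-0.63,1,0],"yaw":0,"jaw":0.0},
  {"offset":[-0.63,1,0],"yaw":0,"jaw":0.0},
  {"offset":[-0.63,1,0],"yaw":0,"jaw":0.0},
  {"offset":[-0.63,1,0],"yaw":0,"jaw":0.0},
  {"offset":[-0.63,0.8,0],"yaw":0,"jaw":0.0},
  {"offset":[-0.4,0.5,0],"yaw":0,"jaw":0.0},
  {"offset":[-0.2,0.2,0],"yaw":0,"jaw":0.0},
  {"offset":[0,0,0],"yaw":0,"jaw":0.0},
])

```text
time: 22.7
tcp_pos: [0.5796, 0.2448, 0.0676]
tool_rot: [[-0.979, -0.204, -0.027], [-0.204, 0.979, 0.0], [0.026, 0.006, -1.0]]
ft_force: [0.5, -0.0, -0.7]
grip_width: 0.0604
```

```bash
python3 go.py 583 248 0 191.5
```

```text
t 22.7 p [579.6 244.8  67.6] ang 191.8 tilt [-0.027  0.   ] w 60.4 F [ 0.5 -0.  -0.7] q [ 0.71  0.16 -0.01 -0.02 -1.42 -0.5 ]
units [-0.29  0.1   3.37]
yaw units 0.002
```

>>> jog_arm([
  {"offset":[-0.29,0.1,0.4],"yaw":0,"jaw":0.0},
  {"offset":[0,0,0.9],"yaw":0,"jaw":0.0},
  {"offset":[0,0,0.9],"yaw":0,"jaw":0.0},
  {"offset":[0,0,0.6],"yaw":0,"jaw":0.0},
  {"offset":[0,0,0.2],"yaw":0,"jaw":0.0},
  {"offset":[0,0,0],"yaw":0,"jaw":0.0},
])

```text
time: 23.45
tcp_pos: [0.5823, 0.2461, 0.0019]
tool_rot: [[-0.979, -0.202, -0.029], [-0.202, 0.979, -0.001], [0.029, 0.005, -1.0]]
ft_force: [-0.1, -0.0, -0.4]
grip_width: 0.0604
```

```bash
python3 go.py 583 248 -6 191.5
```

```text
t 23.45 p [582.3 246.1   1.9] ang 191.7 tilt [-0.029 -0.001] w 60.4 F [-0.1 -0.  -0.4] q [ 0.7   0.21 -0.07 -0.02 -1.31 -0.5 ]
units [-0.06  0.08  0.39]
yaw units 0.002
```

>>> jog_arm([
  {"offset":[-0.05,0.08,0.1],"yaw":0,"jaw":0.0},
  {"offset":[0,0,0.1],"yaw":0,"jaw":0.0},
  {"offset":[0,0,0.1],"yaw":0,"jaw":0.0},
  {"offset":[0,0,0.1],"yaw":0,"jaw":0.0},
])

```text
time: 23.95
tcp_pos: [0.5838, 0.2487, -0.0046]
tool_rot: [[-0.979, -0.203, -0.026], [-0.203, 0.979, 0.001], [0.026, 0.006, -1.0]]
ft_force: [0.3, -0.3, -1.1]
grip_width: 0.0602
```

>>> jog_arm([
  {"offset":[0,0,0.06],"yaw":0,"jaw":0.0},
])

```text
time: 24.08
tcp_pos: [0.5838, 0.2487, -0.0059]
tool_rot: [[-0.979, -0.203, -0.026], [-0.203, 0.979, 0.001], [0.026, 0.006, -1.0]]
ft_force: [-0.3, 0.2, -1.2]
grip_width: 0.0601
```

>>> jog_arm([
  {"offset":[0,0,0.06],"yaw":0,"jaw":0.0},
])

```text
time: 24.2
tcp_pos: [0.5838, 0.2488, -0.0071]
tool_rot: [[-0.979, -0.203, -0.026], [-0.203, 0.979, 0.001], [0.026, 0.006, -1.0]]
ft_force: [-2.1, -0.5, 4.8]
grip_width: 0.0605
```

>>> jog_arm([
  {"offset":[0,0,0.06],"yaw":0,"jaw":0.0},
])

```text
time: 24.32
tcp_pos: [0.5839, 0.2487, -0.0071]
tool_rot: [[-0.979, -0.203, -0.026], [-0.203, 0.979, 0.001], [0.025, 0.006, -1.0]]
ft_force: [-5.2, -0.4, 8.2]
grip_width: 0.0602
```

Contact. Release and lift.

>>> jog_arm([
  {"offset":[0,0,0],"yaw":0,"jaw":-0.6},
  {"offset":[0,0,0],"yaw":0,"jaw":-1},
  {"offset":[0,0,0],"yaw":0,"jaw":-1},
  {"offset":[0,0,-0.4],"yaw":0,"jaw":-1},
  {"offset":[0,0,-1],"yaw":0,"jaw":-1},
  {"offset":[0,0,-1],"yaw":0,"jaw":-1},
  {"offset":[0,0,-1],"yaw":0,"jaw":-1},
  {"offset":[0,0,-1],"yaw":0,"jaw":-1},
  {"offset":[0,0,0],"yaw":0,"jaw":-1},
])

```text
time: 25.45
tcp_pos: [0.5884, 0.2492, 0.0916]
tool_rot: [[-0.979, -0.203, -0.019], [-0.203, 0.979, 0.004], [0.017, 0.007, -1.0]]
ft_force: [0.4, 0.2, -0.7]
grip_width: 0.0857
```

```bash
python3 wr.py w5 583 248 45 57 75; python3 go.py 378 -291 100 191.5
```

```text
1819 mid [584.8 249.5  61.5] mean [584.7 250.1  63. ] ext [63.9 64.2  9. ]
t 25.5 p [587.8 249.   90.1] ang 191.7 tilt [-0.02   0.003] w 85.4 F [ 0.3 -0.4  0.2] q [ 0.7   0.17  0.04 -0.02 -1.46 -0.5 ]
units [ 15.77 -24.3   -0.36]
yaw units 0.002
```

View pics/w5.png

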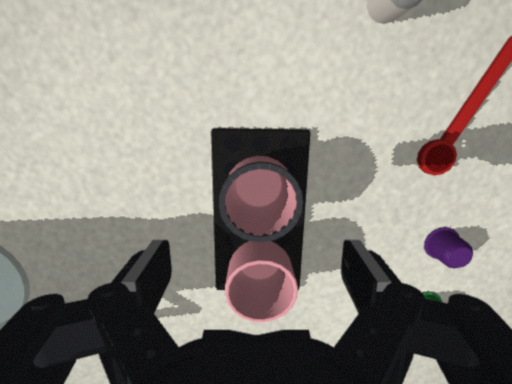

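```bash
python3 wr.py w5b 384 279 35 27 36; python3 go.py 384 279 60 172
```

```text
555 mid [385.3 276.2  29.5] mean [386.4 275.6  29.7] ext [26.7 26.9  4.9]
t 25.55 p [587.2 248.7  88.6] ang 191.7 tilt [-0.022  0.002] w 85.1 F [-0.1 -0.1 -0. ] q [ 0.7   0.17  0.04 -0.02 -1.46 -0.5 ]
units [9.61 3.54 1.66]
yaw units 0.172
```

>>> jog_arm([
  {"offset":[0.95,0.34,0],"yaw":0,"jaw":-0.3},
  {"offset":[0.95,0.34,0],"yaw":0,"jaw":-0.3},
  {"offset":[0.95,0.34,0],"yaw":0,"jaw":-0.3},
  {"offset":[0.95,0.34,0],"yaw":0,"jaw":-0.3},
  {"offset":[0.95,0.34,0],"yaw":0,"jaw":-0.3},
  {"offset":[0.95,0.34,0],"yaw":0,"jaw":-0.3},
  {"offset":[0.95,0.34,0],"yaw":0,"jaw":-0.3},
  {"offset":[0.95,0.34,0],"yaw":0,"jaw":-0.3},
  {"offset":[0.95,0.34,0],"yaw":0,"jaw":-0.3},
  {"offset":[0.6,0.2,0],"yaw":0,"jaw":-0.3},
  {"offset":[0,0,0],"yaw":0.086,"jaw":-0.3},
  {"offset":[0,0,0],"yaw":0.086,"jaw":-0.3},
  {"offset":[0,0,0],"yaw":0,"jaw":-0.3},
])

```text
time: 27.18
tcp_pos: [0.3824, 0.2715, 0.0802]
tool_rot: [[-0.988, 0.148, -0.04], [0.148, 0.989, -0.012], [0.038, -0.017, -0.999]]
ft_force: [0.4, -0.8, -0.3]
grip_width: 0.0552
```

```bash
python3 wr.py w6 385 276 30 27 36; python3 go.py 385 276.5 20 172
```

```text
754 mid [383.6 276.6  29.5] mean [383.8 275.8  29.7] ext [26.9 27.1  5.1]
t 27.23 p [382.4 271.5  80.1] ang 171.6 tilt [-0.04  -0.012] w 55.8 F [-0.1  1.5 -0.6] q [ 1.02 -0.26 -0.39 -0.03 -1.47 -1.17]
units [-0.21  0.32  3.  ]
yaw units -0.004
```

>>> jog_arm([
  {"offset":[-0.2,0.3,0],"yaw":0,"jaw":-0.3},
  {"offset":[0,0,0.9],"yaw":0,"jaw":-0.3},
  {"offset":[0,0,0.9],"yaw":0,"jaw":-0.3},
  {"offset":[0,0,0.9],"yaw":0,"jaw":-0.3},
  {"offset":[0,0,0],"yaw":0,"jaw":-0.3},
])

```text
time: 27.85
tcp_pos: [0.3841, 0.2751, 0.0194]
tool_rot: [[-0.989, 0.14, -0.043], [0.141, 0.99, -0.015], [0.041, -0.021, -0.999]]
ft_force: [1.4, -0.5, 0.2]
grip_width: 0.055
```

```bash
python3 wr.py w7 384 276 30 27 36; python3 go.py 382 276 -28 172
```

```text
1271 mid [384.1 276.3  29.5] mean [383.9 275.5  29.8] ext [28.2 27.6  4.9]
t 27.9 p [384.7 275.6  20.5] ang 171.9 tilt [-0.042 -0.014] w 55.0 F [-0.5 -0.8  0.3] q [ 1.02 -0.21 -0.46 -0.03 -1.36 -1.16]
units [0.04 0.05 2.43]
yaw units -0.001
```

View pics/w7.png

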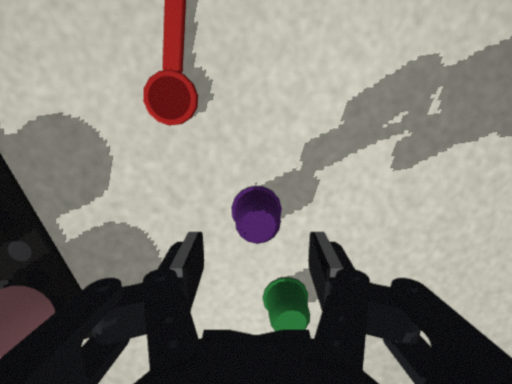

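>>> jog_arm([
  {"offset":[0.04,0.05,0.8],"yaw":0,"jaw":-0.3},
  {"offset":[0,0,0.8],"yaw":0,"jaw":-0.3},
  {"offset":[0,0,0.5],"yaw":0,"jaw":-0.3},
  {"offset":[0,0,0.2],"yaw":0,"jaw":-0.3},
  {"offset":[0,0,0],"yaw":0,"jaw":-0.3},
])

```text
time: 28.52
tcp_pos: [0.3823, 0.2764, -0.0281]
tool_rot: [[-0.989, 0.14, -0.041], [0.14, 0.99, -0.013], [0.039, -0.019, -0.999]]
ft_force: [-0.2, 0.1, 0.2]
grip_width: 0.0557
```

>>> jog_arm([
  {"offset":[0,0,0],"yaw":0,"jaw":0.6},
  {"offset":[0,0,0],"yaw":0,"jaw":0.6},
  {"offset":[0,0,0],"yaw":0,"jaw":0.6},
  {"offset":[0,0,0],"yaw":0,"jaw":0.6},
], squeeze=20)

```text
time: 29.02
tcp_pos: [0.383, 0.2772, -0.0267]
tool_rot: [[-0.989, 0.14, -0.04], [0.14, 0.99, -0.011], [0.038, -0.017, -0.999]]
ft_force: [-0.4, -0.9, 0.3]
grip_width: 0.0293
```

```bash
python3 go.py 382 276 -28 172; python3 -c "
from rig import bot;import cv2
im,d=bot.capture('side');cv2.imwrite('pics/s4.png',cv2.resize(im[260:370,190:310],None,fx=4,fy=4))"
```

```text
t 29.02 p [383.  277.2 -26.7] ang 171.9 tilt [-0.04  -0.011] w 29.3 F [-0.4 -0.9  0.3] q [ 1.03 -0.18 -0.52 -0.03 -1.26 -1.16]
units [ 0.04 -0.07  0.07]
yaw units -0.001
```

View pics/s4.png

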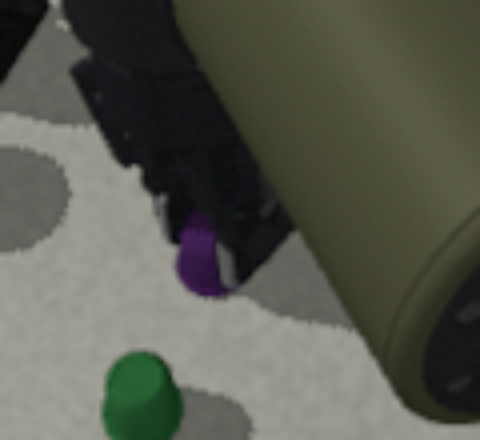

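>>> jog_arm([
  {"offset":[0,0,-0.3],"yaw":0,"jaw":0.6},
  {"offset":[0,0,-0.7],"yaw":0,"jaw":0.6},
  {"offset":[0,0,-1],"yaw":0,"jaw":0.6},
  {"offset":[0,0,-1],"yaw":0,"jaw":0.6},
  {"offset":[0,0,-1],"yaw":0,"jaw":0.6},
  {"offset":[0,0,0],"yaw":0,"jaw":0.6},
])

```text
time: 29.82
tcp_pos: [0.3873, 0.2787, 0.0607]
tool_rot: [[-0.99, 0.14, -0.036], [0.14, 0.99, -0.009], [0.035, -0.014, -0.999]]
ft_force: [-0.8, -0.2, -1.1]
grip_width: 0.0291
```

```bash
python3 go.py 636 -39 50 172
```

```text
t 29.82 p [387.3 278.7  60.7] ang 171.9 tilt [-0.036 -0.009] w 29.1 F [-0.8 -0.2 -1.1] q [ 1.02 -0.23 -0.4  -0.03 -1.43 -1.16]
units [-14.55 -13.99   0.22]
yaw units -0.0
```

>>> jog_arm([
  {"offset":[-0.5,-0.5,-0.1],"yaw":0,"jaw":0.6},
  {"offset":[-1,-0.96,-0.05],"yaw":0,"jaw":0.6},
  {"offset":[-1,-0.96,-0.05],"yaw":0,"jaw":0.6},
  {"offset":[-1,-0.96,-0.05],"yaw":0,"jaw":0.6},
  {"offset":[-1,-0.96,-0.05],"yaw":0,"jaw":0.6},
  {"offset":[-1,-0.96,-0.05],"yaw":0,"jaw":0.6},
  {"offset":[-1,-0.96,-0.05],"yaw":0,"jaw":0.6},
  {"offset":[-1,-0.96,-0.05],"yaw":0,"jaw":0.6},
  {"offset":[-1,-0.96,-0.05],"yaw":0,"jaw":0.6},
  {"offset":[-1,-0.96,-0.05],"yaw":0,"jaw":0.6},
  {"offset":[-1,-0.96,-0.05],"yaw":0,"jaw":0.6},
  {"offset":[-1,-0.96,-0.05],"yaw":0,"jaw":0.6},
  {"offset":[-1,-0.96,-0.05],"yaw":0,"jaw":0.6},
  {"offset":[-1,-0.96,-0.05],"yaw":0,"jaw":0.6},
  {"offset":[-0.8,-0.8,0],"yaw":0,"jaw":0.6},
  {"offset":[0,0,0],"yaw":0,"jaw":0.6},
])

```text
time: 31.82
tcp_pos: [0.6359, -0.0584, 0.0586]
tool_rot: [[-0.988, 0.143, -0.054], [0.144, 0.989, -0.016], [0.052, -0.024, -0.998]]
ft_force: [0.2, 0.6, -0.4]
grip_width: 0.0296
```

```bash
python3 go.py 636 -39 0 172
```

```text
t 31.82 p [635.9 -58.4  58.6] ang 171.7 tilt [-0.054 -0.016] w 29.6 F [ 0.2  0.6 -0.4] q [ 0.22  0.22  0.03  0.   -1.44 -0.37]
units [-0.02  1.03  2.91]
yaw units -0.002
```

>>> jog_arm([
  {"offset":[0,0.95,0.2],"yaw":0,"jaw":0.6},
  {"offset":[0,0,0.9],"yaw":0,"jaw":0.6},
  {"offset":[0,0,1],"yaw":0,"jaw":0.6},
  {"offset":[0,0,0.9],"yaw":0,"jaw":0.6},
  {"offset":[0,0,0],"yaw":0,"jaw":0.6},
])

```text
time: 32.45
tcp_pos: [0.6324, -0.0386, -0.0084]
tool_rot: [[-0.988, 0.142, -0.059], [0.143, 0.99, -0.016], [0.056, -0.024, -0.998]]
ft_force: [1.3, 0.4, -0.9]
grip_width: 0.0293
```

```bash
python3 go.py 633 -40 -23 172
```

```text
t 32.45 p [632.4 -38.6  -8.4] ang 171.8 tilt [-0.059 -0.016] w 29.3 F [ 1.3  0.4 -0.9] q [ 0.25  0.25 -0.05  0.   -1.33 -0.4 ]
units [-0.08 -0.05  0.73]
yaw units -0.002
```

>>> jog_arm([
  {"offset":[-0.08,-0.05,0.2],"yaw":0,"jaw":0.6},
  {"offset":[0,0,0.2],"yaw":0,"jaw":0.6},
  {"offset":[0,0,0.15],"yaw":0,"jaw":0.6},
  {"offset":[0,0,0.08],"yaw":0,"jaw":0.6},
])

```text
time: 32.95
tcp_pos: [0.6345, -0.0404, -0.0199]
tool_rot: [[-0.988, 0.142, -0.056], [0.143, 0.99, -0.016], [0.053, -0.024, -0.998]]
ft_force: [-0.3, 0.1, 0.5]
grip_width: 0.0297
```

>>> jog_arm([
  {"offset":[0,0,0.06],"yaw":0,"jaw":0.6},
])

```text
time: 33.08
tcp_pos: [0.6346, -0.0404, -0.021]
tool_rot: [[-0.988, 0.142, -0.056], [0.143, 0.99, -0.016], [0.053, -0.024, -0.998]]
ft_force: [0.4, 0.5, 0.6]
grip_width: 0.0298
```

>>> jog_arm([
  {"offset":[0,0,0.06],"yaw":0,"jaw":0.6},
])

```text
time: 33.2
tcp_pos: [0.6346, -0.0405, -0.022]
tool_rot: [[-0.988, 0.142, -0.055], [0.143, 0.99, -0.016], [0.053, -0.024, -0.998]]
ft_force: [0.1, -0.1, 0.1]
grip_width: 0.0294
```

One more small step, then open a little (40 mm) and lift.

>>> jog_arm([
  {"offset":[0,0,0.06],"yaw":0,"jaw":0.6},
])

```text
time: 33.33
tcp_pos: [0.6346, -0.0405, -0.0232]
tool_rot: [[-0.988, 0.142, -0.055], [0.143, 0.99, -0.016], [0.052, -0.024, -0.998]]
ft_force: [-1.4, 0.7, 0.6]
grip_width: 0.0297
```

>>> jog_arm([
  {"offset":[0,0,0],"yaw":0,"jaw":0.3},
  {"offset":[0,0,0],"yaw":0,"jaw":0.05},
  {"offset":[0,0,0],"yaw":0,"jaw":0.05},
  {"offset":[0,0,-0.4],"yaw":0,"jaw":0.05},
  {"offset":[0,0,-1],"yaw":0,"jaw":0.05},
  {"offset":[0,0,-1],"yaw":0,"jaw":0.05},
  {"offset":[0,0,-1],"yaw":0,"jaw":0.05},
  {"offset":[0,0,-1],"yaw":0,"jaw":0.05},
  {"offset":[0,0,0],"yaw":0,"jaw":-0.3},
])

```text
time: 34.45
tcp_pos: [0.6418, -0.0392, 0.0757]
tool_rot: [[-0.989, 0.141, -0.048], [0.142, 0.99, -0.016], [0.045, -0.023, -0.999]]
ft_force: [0.5, 0.4, -0.3]
grip_width: 0.0554
```

```bash
python3 wr.py w8 636 -39 40 20 45; python3 go.py 377 -291 80 191.5
```

```text
1064 mid [636.9 -40.8  27.8] mean [637.1 -42.5  31.4] ext [29.4 29.8 15.4]
t 34.5 p [641.1 -39.2  74.2] ang 171.8 tilt [-0.05  -0.016] w 55.4 F [-0.   0.3  0. ] q [ 0.25  0.22  0.06  0.   -1.46 -0.39]
units [ 11.28 -14.34   0.57]
yaw units -0.172
```

View pics/w8.png

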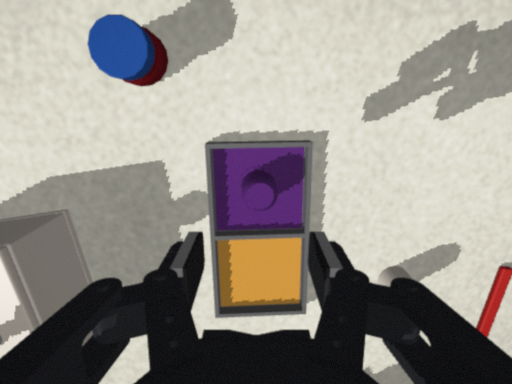

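>>> jog_arm([
  {"offset":[0.4,-0.5,0],"yaw":0,"jaw":-0.3},
  {"offset":[0.79,-1,0],"yaw":0,"jaw":-0.3},
  {"offset":[0.79,-1,0],"yaw":0,"jaw":-0.3},
  {"offset":[0.79,-1,0],"yaw":0,"jaw":-0.3},
  {"offset":[0.79,-1,0],"yaw":0,"jaw":-0.3},
  {"offset":[0.79,-1,0],"yaw":0,"jaw":-0.3},
  {"offset":[0.79,-1,0],"yaw":0,"jaw":-0.3},
  {"offset":[0.79,-1,0],"yaw":0,"jaw":-0.3},
  {"offset":[0.79,-1,0],"yaw":0,"jaw":-0.3},
  {"offset":[0.79,-1,0],"yaw":0,"jaw":-0.3},
  {"offset":[0.79,-1,0],"yaw":0,"jaw":-0.3},
  {"offset":[0.79,-1,0],"yaw":0,"jaw":-0.3},
  {"offset":[0.79,-1,0],"yaw":0,"jaw":-0.3},
  {"offset":[0.79,-0.8,0],"yaw":0,"jaw":-0.3},
  {"offset":[0,0,0],"yaw":0,"jaw":-0.3},
])

```text
time: 36.38
tcp_pos: [0.3697, -0.2853, 0.0845]
tool_rot: [[-0.988, 0.144, -0.064], [0.145, 0.989, -0.016], [0.061, -0.025, -0.998]]
ft_force: [1.0, -0.4, 0.0]
grip_width: 0.0555
```

```bash
python3 wr.py w9 377 -291 30 26 36; python3 go.py 376 -291 20 172
```

```text
840 mid [ 376.2 -295.    29.1] mean [ 376.1 -295.7   29.4] ext [28.6 28.4  6.1]
t 36.42 p [ 370.2 -284.9   84.4] ang 171.7 tilt [-0.064 -0.016] w 55.5 F [-0.1 -0.   0.3] q [-0.2  -0.27 -0.41  0.03 -1.49  0.05]
units [-0.53 -0.18  3.2 ]
yaw units -0.003
```

```bash
python3 go.py 372.5 -296 -27 172
```

```text
t 36.42 p [ 370.2 -284.9   84.4] ang 171.7 tilt [-0.064 -0.016] w 55.5 F [-0.1 -0.   0.3] q [-0.2  -0.27 -0.41  0.03 -1.49  0.05]
units [-0.54 -0.39  5.56]
yaw units -0.003
```

>>> jog_arm([
  {"offset":[-0.5,-0.4,0],"yaw":0,"jaw":-0.3},
  {"offset":[0,0,0.9],"yaw":0,"jaw":-0.3},
  {"offset":[0,0,0.9],"yaw":0,"jaw":-0.3},
  {"offset":[0,0,0.9],"yaw":0,"jaw":-0.3},
  {"offset":[0,0,0],"yaw":0,"jaw":-0.3},
])

```text
time: 37.05
tcp_pos: [0.3752, -0.2943, 0.0236]
tool_rot: [[-0.988, 0.142, -0.068], [0.143, 0.99, -0.014], [0.066, -0.024, -0.998]]
ft_force: [-0.1, -0.1, -0.1]
grip_width: 0.0555
```

```bash
python3 wr.py w10 376 -295 30 26 36; python3 go.py 372.5 -296 -27 172
```

```text
1357 mid [ 376.3 -295.3   29.1] mean [ 376.2 -296.4   29.5] ext [28.4 28.6  6.2]
t 37.1 p [ 375.8 -294.6   24.8] ang 171.8 tilt [-0.067 -0.015] w 55.4 F [ 0.9 -0.8  0.4] q [-0.22 -0.2  -0.46  0.03 -1.37  0.07]
units [-0.01 -0.03  2.59]
yaw units -0.002
```

>>> jog_arm([
  {"offset":[0,-0.03,0.8],"yaw":0,"jaw":-0.3},
  {"offset":[0,0,0.8],"yaw":0,"jaw":-0.3},
  {"offset":[0,0,0.6],"yaw":0,"jaw":-0.3},
  {"offset":[0,0,0.25],"yaw":0,"jaw":-0.3},
  {"offset":[0,0,0],"yaw":0,"jaw":-0.3},
])

```text
time: 37.72
tcp_pos: [0.3728, -0.2962, -0.0268]
tool_rot: [[-0.988, 0.141, -0.066], [0.143, 0.99, -0.016], [0.063, -0.025, -0.998]]
ft_force: [0.0, -1.4, -0.1]
grip_width: 0.0555
```

>>> jog_arm([
  {"offset":[0,0,0],"yaw":0,"jaw":0.6},
  {"offset":[0,0,0],"yaw":0,"jaw":0.6},
  {"offset":[0,0,0],"yaw":0,"jaw":0.6},
  {"offset":[0,0,0],"yaw":0,"jaw":0.6},
])

```text
time: 38.22
tcp_pos: [0.3738, -0.2966, -0.0253]
tool_rot: [[-0.988, 0.141, -0.063], [0.142, 0.99, -0.017], [0.06, -0.025, -0.998]]
ft_force: [0.5, -0.3, 0.1]
grip_width: 0.0299
```

>>> jog_arm([
  {"offset":[0,0,-0.3],"yaw":0,"jaw":0.6},
  {"offset":[0,0,-0.7],"yaw":0,"jaw":0.6},
  {"offset":[0,0,-1],"yaw":0,"jaw":0.6},
  {"offset":[0,0,-1],"yaw":0,"jaw":0.6},
  {"offset":[0,0,-1],"yaw":0,"jaw":0.6},
  {"offset":[0,0,0],"yaw":0,"jaw":0.6},
])

```text
time: 38.98
tcp_pos: [0.3802, -0.2959, 0.062]
tool_rot: [[-0.988, 0.141, -0.06], [0.142, 0.99, -0.019], [0.056, -0.027, -0.998]]
ft_force: [0.7, -0.2, -0.6]
grip_width: 0.0299
```

```bash
python3 go.py 642 44 60 172
```

```text
t 38.98 p [ 380.2 -295.9   62. ] ang 171.8 tilt [-0.06  -0.019] w 29.9 F [ 0.7 -0.2 -0.6] q [-0.21 -0.22 -0.41  0.03 -1.43  0.07]
units [-10.53  18.66  -1.  ]
yaw units -0.002
```

>>> jog_arm([
  {"offset":[-0.3,0.5,-0.1],"yaw":0,"jaw":0.6},
  {"offset":[-0.57,1,-0.05],"yaw":0,"jaw":0.6},
  {"offset":[-0.57,1,-0.05],"yaw":0,"jaw":0.6},
  {"offset":[-0.57,1,-0.05],"yaw":0,"jaw":0.6},
  {"offset":[-0.57,1,-0.05],"yaw":0,"jaw":0.6},
  {"offset":[-0.57,1,-0.05],"yaw":0,"jaw":0.6},
  {"offset":[-0.57,1,-0.05],"yaw":0,"jaw":0.6},
  {"offset":[-0.57,1,-0.05],"yaw":0,"jaw":0.6},
  {"offset":[-0.57,1,-0.05],"yaw":0,"jaw":0.6},
  {"offset":[-0.57,1,-0.05],"yaw":0,"jaw":0.6},
  {"offset":[-0.57,1,-0.05],"yaw":0,"jaw":0.6},
  {"offset":[-0.57,1,-0.05],"yaw":0,"jaw":0.6},
  {"offset":[-0.57,1,-0.05],"yaw":0,"jaw":0.6},
  {"offset":[-0.57,1,-0.05],"yaw":0,"jaw":0.6},
  {"offset":[-0.57,1,-0.05],"yaw":0,"jaw":0.6},
  {"offset":[-0.57,1,-0.05],"yaw":0,"jaw":0.6},
  {"offset":[-0.57,1,-0.05],"yaw":0,"jaw":0.6},
  {"offset":[-0.57,0.8,0],"yaw":0,"jaw":0.6},
  {"offset":[-0.3,0.5,0],"yaw":0,"jaw":0.6},
  {"offset":[0,0,0],"yaw":0,"jaw":0.6},
])

```text
time: 41.48
tcp_pos: [0.6472, 0.051, 0.0505]
tool_rot: [[-0.988, 0.141, -0.07], [0.142, 0.99, -0.018], [0.066, -0.027, -0.997]]
ft_force: [-0.3, -0.1, -0.6]
grip_width: 0.0299
```

```bash
python3 go.py 642 44 -10 172
```

```text
t 41.48 p [647.2  51.   50.5] ang 171.8 tilt [-0.07  -0.018] w 29.9 F [-0.3 -0.1 -0.6] q [ 0.38  0.27  0.08 -0.01 -1.45 -0.52]
units [ 0.   -0.3   3.04]
yaw units -0.002
```

>>> jog_arm([
  {"offset":[0,-0.33,0.4],"yaw":0,"jaw":0.6},
  {"offset":[0,0,0.9],"yaw":0,"jaw":0.6},
  {"offset":[0,0,0.9],"yaw":0,"jaw":0.6},
  {"offset":[0,0,0.5],"yaw":0,"jaw":0.6},
  {"offset":[0,0,0],"yaw":0,"jaw":0.6},
])

```text
time: 42.1
tcp_pos: [0.6402, 0.0411, -0.0083]
tool_rot: [[-0.987, 0.143, -0.072], [0.144, 0.989, -0.018], [0.069, -0.028, -0.997]]
ft_force: [-0.4, 0.3, 0.8]
grip_width: 0.0298
```

```bash
python3 go.py 641.5 43 -20 172
```

```text
t 42.1 p [640.2  41.1  -8.3] ang 171.7 tilt [-0.072 -0.018] w 29.8 F [-0.4  0.3  0.8] q [ 0.37  0.29 -0.01 -0.01 -1.35 -0.51]
units [-0.09  0.12  0.58]
yaw units -0.003
```

>>> jog_arm([
  {"offset":[-0.09,0.12,0.2],"yaw":0,"jaw":0.6},
  {"offset":[0,0,0.2],"yaw":0,"jaw":0.6},
  {"offset":[0,0,0.13],"yaw":0,"jaw":0.6},
  {"offset":[0,0,0.06],"yaw":0,"jaw":0.6},
])

```text
time: 42.6
tcp_pos: [0.6427, 0.0435, -0.0195]
tool_rot: [[-0.987, 0.142, -0.07], [0.144, 0.989, -0.018], [0.066, -0.027, -0.997]]
ft_force: [0.8, 0.3, -0.6]
grip_width: 0.0296
```

>>> jog_arm([
  {"offset":[0,0,0.06],"yaw":0,"jaw":0.6},
])

```text
time: 42.72
tcp_pos: [0.6427, 0.0436, -0.0206]
tool_rot: [[-0.987, 0.142, -0.069], [0.144, 0.989, -0.018], [0.066, -0.027, -0.997]]
ft_force: [0.4, 0.2, -0.0]
grip_width: 0.0293
```

>>> jog_arm([
  {"offset":[0,0,0.05],"yaw":0,"jaw":0.6},
])

```text
time: 42.85
tcp_pos: [0.6427, 0.0436, -0.0215]
tool_rot: [[-0.987, 0.142, -0.069], [0.144, 0.989, -0.017], [0.066, -0.027, -0.997]]
ft_force: [-1.3, 0.0, 0.5]
grip_width: 0.0298
```

>>> jog_arm([
  {"offset":[0,0,0],"yaw":0,"jaw":0.3},
  {"offset":[0,0,0],"yaw":0,"jaw":0.05},
  {"offset":[0,0,0],"yaw":0,"jaw":0.05},
  {"offset":[0,0,-0.4],"yaw":0,"jaw":0.05},
  {"offset":[0,0,-1],"yaw":0,"jaw":0.05},
  {"offset":[0,0,-1],"yaw":0,"jaw":0.05},
  {"offset":[0,0,-1],"yaw":0,"jaw":0.05},
  {"offset":[0,0,-1],"yaw":0,"jaw":0.05},
  {"offset":[0,0,0],"yaw":0,"jaw":0.05},
])

```text
time: 43.98
tcp_pos: [0.6513, 0.0451, 0.0774]
tool_rot: [[-0.988, 0.142, -0.062], [0.144, 0.989, -0.017], [0.059, -0.026, -0.998]]
ft_force: [0.3, 1.1, -0.1]
grip_width: 0.0407
```

```bash
python3 wr.py w11 645 44 40 20 45; python3 - <<'E'
from h import *
im,P=cloud("pics/w11.npz")
hsv=cv2.cvtColor(im,cv2.COLOR_BGR2HSV)
m=(cv2.inRange(hsv,(0,150,60),(8,255,255))>0)&(P[...,2]<.02)&(np.hypot(P[...,0]-.42,P[...,1]-.15)<.09)
q=P[m]*1e3; print(m.sum(),q.min(0),q.max(0))
if m.sum()>50: print(cv2.minAreaRect(q[:,:2].astype(np.float32)))
E
python3 go.py 420 145 60 164
```

```text
1040 mid [645.9  44.7  27.5] mean [646.3  42.9  31.5] ext [29.5 29.5 15. ]
1658 [403.11617681  85.26093285   1.75030201] [444.80376667 207.99395902  11.61383991]
((411.711669921875, 148.37416076660156), (124.33726501464844, 33.150001525878906), 69.67256927490234)
t 44.02 p [650.6  45.1  76. ] ang 171.7 tilt [-0.064 -0.017] w 40.7 F [ 0.7 -0.4  0.7] q [ 0.37  0.26  0.11 -0.01 -1.49 -0.51]
units [12.06  3.32  1.45]
yaw units 0.067
```

>>> jog_arm([
  {"offset":[0.95,0.29,-0.05],"yaw":0,"jaw":0.05},
  {"offset":[0.95,0.29,-0.05],"yaw":0,"jaw":0.05},
  {"offset":[0.95,0.29,-0.05],"yaw":0,"jaw":0.05},
  {"offset":[0.95,0.29,-0.05],"yaw":0,"jaw":0.05},
  {"offset":[0.95,0.29,-0.05],"yaw":0,"jaw":0.05},
  {"offset":[0.95,0.29,-0.05],"yaw":0,"jaw":0.05},
  {"offset":[0.95,0.29,-0.05],"yaw":0,"jaw":0.05},
  {"offset":[0.95,0.29,-0.05],"yaw":0,"jaw":0.05},
  {"offset":[0.95,0.29,-0.05],"yaw":0,"jaw":0.05},
  {"offset":[0.95,0.29,-0.05],"yaw":0,"jaw":0.05},
  {"offset":[0.95,0.29,-0.05],"yaw":0,"jaw":0.05},
  {"offset":[0.95,0.29,-0.05],"yaw":0,"jaw":0.05},
  {"offset":[0.5,0.2,-0.05],"yaw":0.067,"jaw":0.05},
  {"offset":[0,0,0],"yaw":0,"jaw":0.05},
])

```text
time: 45.78
tcp_pos: [0.4127, 0.1534, 0.0915]
tool_rot: [[-0.958, 0.275, -0.082], [0.278, 0.96, -0.021], [0.073, -0.043, -0.996]]
ft_force: [0.3, 0.0, -0.3]
grip_width: 0.0404
```

```bash
cat > sp.py <<'E'
from wr import *
im,P=wrist(sys.argv[1])
hsv=cv2.cvtColor(im,cv2.COLOR_BGR2HSV)
m=((cv2.inRange(hsv,(0,150,60),(8,255,255))|cv2.inRange(hsv,(174,150,60),(180,255,255)))>0)&(P[...,2]<.13)&(np.hypot(P[...,0]-float(sys.argv[2])/1e3,P[...,1]-float(sys.argv[3])/1e3)<.1)
q=P[m]*1e3; ax=np.linalg.svd(q[:,:2]-q[:,:2].mean(0),full_matrices=False)[2][0]; ax*=np.sign(ax[1])
s=q[:,:2]@ax; h=q[s<s.min()+90] if len(sys.argv)<5 else q
c=h[:,:2].mean(0); ax=np.linalg.svd(h[:,:2]-c,full_matrices=False)[2][0]; ax*=np.sign(ax[1])
s=q[:,:2]@ax
print(m.sum(),"len",np.ptp(s).round(1),"angle",np.degrees(np.arctan2(ax[1],ax[0])).round(2),"end",(c+ax*(s.min()-c@ax)).round(1),"bowl tip",(c+ax*(s.max()-c@ax)).round(1),"centre",(c+ax*(s.min()+65-c@ax)).round(1),"z",q[:,2].min().round(1),q[:,2].max().round(1))
E
python3 sp.py w12 415 148; python3 go.py 415 157 20 164
```

```text
2015 len 127.8 angle 75.15 end [398.   84.8] bowl tip [430.7 208.3] centre [414.6 147.6] z 4.9 11.6
t 45.83 p [412.9 153.2  91.4] ang 163.9 tilt [-0.082 -0.022] w 40.4 F [ 0.2 -0.2  1. ] q [ 0.78 -0.3  -0.4  -0.04 -1.55 -1.05]
units [-0.31  0.37  3.54]
yaw units -0.001
```

```bash
python3 go.py 413.7 154.5 -24 165.1
```

```text
t 45.83 p [412.9 153.2  91.4] ang 163.9 tilt [-0.082 -0.022] w 40.4 F [ 0.2 -0.2  1. ] q [ 0.78 -0.3  -0.4  -0.04 -1.55 -1.05]
units [-0.44  0.33  5.74]
yaw units -0.011
```

>>> jog_arm([
  {"offset":[-0.44,0.33,0.2],"yaw":-0.011,"jaw":0.3},
  {"offset":[0,0,1],"yaw":0,"jaw":0.3},
  {"offset":[0,0,1],"yaw":0,"jaw":0.3},
  {"offset":[0,0,1],"yaw":0,"jaw":0.3},
  {"offset":[0,0,0.6],"yaw":0,"jaw":0.3},
  {"offset":[0,0,0],"yaw":0,"jaw":0.3},
])

```text
time: 46.58
tcp_pos: [0.42, 0.154, 0.0089]
tool_rot: [[-0.966, 0.243, -0.085], [0.246, 0.969, -0.025], [0.077, -0.045, -0.996]]
ft_force: [-1.0, 0.2, -0.6]
grip_width: 0.0296
```

```bash
python3 go.py 413.7 154.5 -24 165.1; python3 sp.py w13 415 148
```

```text
t 46.58 p [420.  154.    8.9] ang 165.7 tilt [-0.085 -0.025] w 29.6 F [-1.   0.2 -0.6] q [ 0.77 -0.23 -0.49 -0.04 -1.39 -1.  ]
units [0.19 0.02 1.67]
yaw units 0.006
4079 len 128.3 angle 75.13 end [398.1  84.2] bowl tip [431.  208.2] centre [414.8 147. ] z 4.5 56.4
```

View pics/w13.png

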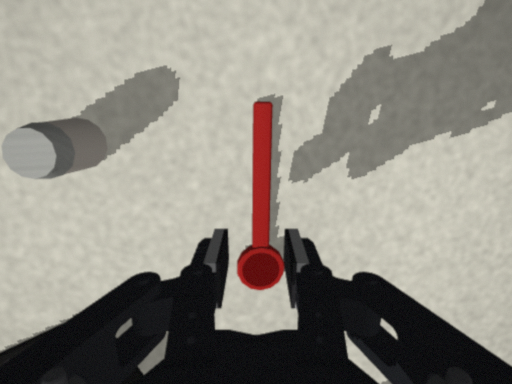

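>>> jog_arm([
  {"offset":[0.19,0,0.6],"yaw":0.006,"jaw":0.3},
  {"offset":[0,0,0.5],"yaw":0,"jaw":0.3},
  {"offset":[0,0,0.35],"yaw":0,"jaw":0.3},
  {"offset":[0,0,0.15],"yaw":0,"jaw":0.3},
])

```text
time: 47.12
tcp_pos: [0.4146, 0.1551, -0.0226]
tool_rot: [[-0.964, 0.255, -0.082], [0.257, 0.966, -0.022], [0.074, -0.043, -0.996]]
ft_force: [-0.3, 0.2, -0.0]
grip_width: 0.0296
```

>>> jog_arm([
  {"offset":[0,0,0.08],"yaw":0,"jaw":0.55},
  {"offset":[0,0,0],"yaw":0,"jaw":1},
  {"offset":[0,0,0],"yaw":0,"jaw":1},
  {"offset":[0,0,0],"yaw":0,"jaw":1},
])

```text
time: 47.62
tcp_pos: [0.4149, 0.1553, -0.0238]
tool_rot: [[-0.964, 0.254, -0.081], [0.257, 0.966, -0.022], [0.073, -0.042, -0.996]]
ft_force: [0.1, -0.6, 0.0]
grip_width: 0.0003
```

>>> jog_arm([
  {"offset":[0,0,-0.5],"yaw":0,"jaw":0.3},
  {"offset":[0,0,0],"yaw":0,"jaw":0.3},
  {"offset":[0,0,0],"yaw":0,"jaw":0.3},
])

```text
time: 48.0
tcp_pos: [0.4161, 0.1558, -0.0125]
tool_rot: [[-0.964, 0.254, -0.08], [0.257, 0.966, -0.021], [0.072, -0.041, -0.997]]
ft_force: [0.3, -0.2, 0.5]
grip_width: 0.0302
```

```bash
python3 go.py 413.7 154.5 -30 165.1; python3 sp.py w14 415 148
```

```text
t 48.0 p [416.1 155.8 -12.5] ang 165.1 tilt [-0.08  -0.021] w 30.2 F [ 0.3 -0.2  0.5] q [ 0.78 -0.23 -0.53 -0.04 -1.34 -1.02]
units [ 0.04 -0.06  0.88]
yaw units -0.0
5113 len 127.9 angle 75.1 end [398.1  84.3] bowl tip [431.  207.9] centre [414.8 147.1] z 3.5 11.9
```

Spoon unmoved; the pads closed just above it. Going lower.

>>> jog_arm([
  {"offset":[0,-0.05,0.5],"yaw":0,"jaw":0.3},
  {"offset":[0,0,0.3],"yaw":0,"jaw":0.3},
  {"offset":[0,0,0.15],"yaw":0,"jaw":0.3},
])

```text
time: 48.42
tcp_pos: [0.4139, 0.1541, -0.0332]
tool_rot: [[-0.964, 0.254, -0.081], [0.257, 0.966, -0.022], [0.073, -0.042, -0.996]]
ft_force: [0.4, 0.3, -0.6]
grip_width: 0.0296
```

>>> jog_arm([
  {"offset":[0,0,0],"yaw":0,"jaw":0.6},
  {"offset":[0,0,0],"yaw":0,"jaw":0.8},
  {"offset":[0,0,0],"yaw":0,"jaw":1},
  {"offset":[0,0,0],"yaw":0,"jaw":1},
])

```text
time: 48.92
tcp_pos: [0.4139, 0.1541, -0.0333]
tool_rot: [[-0.964, 0.254, -0.081], [0.257, 0.966, -0.022], [0.073, -0.042, -0.996]]
ft_force: [-0.6, -0.0, -0.0]
grip_width: 0.0109
```

>>> jog_arm([
  {"offset":[0,0,-0.2],"yaw":0,"jaw":1},
  {"offset":[0,0,-0.5],"yaw":0,"jaw":1},
  {"offset":[0,0,-1],"yaw":0,"jaw":1},
  {"offset":[0,0,-1],"yaw":0,"jaw":1},
  {"offset":[0,0,-1],"yaw":0,"jaw":1},
  {"offset":[0,0,-1],"yaw":0,"jaw":1},
  {"offset":[0,0,0],"yaw":0,"jaw":1},
], squeeze=30)

```text
time: 49.8
tcp_pos: [0.4229, 0.1565, 0.0677]
tool_rot: [[-0.964, 0.254, -0.078], [0.257, 0.966, -0.02], [0.07, -0.04, -0.997]]
ft_force: [0.7, 0.1, 0.2]
grip_width: 0.0104
```

```bash
python3 sp.py w15 420 150; python3 - <<'E'
from h import *
im,P=cloud("pics/scene0.npz"); hsv=cv2.cvtColor(im,cv2.COLOR_BGR2HSV)
for f in ("scene0","side0"):
    im,P=cloud(f"pics/{f}.npz"); hsv=cv2.cvtColor(im,cv2.COLOR_BGR2HSV)
    m=(cv2.inRange(hsv,(3,60,40),(22,220,255))>0)&(abs(P[...,0]-.592)<.1)&(abs(P[...,1]+.29)<.12)&(P[...,2]<.02)
    m=m&(P[...,0]>.51)
    n,l,s,c=cv2.connectedComponentsWithStats(m.astype(np.uint8)); i=1+np.argmax(s[1:,4]); q=P[l==i]*1e3
    print(f,s[i],cv2.minAreaRect(q[:,:2].astype(np.float32)),q[:,2].max())
E
python3 go.py 592 -290 60 191.5
```

```text
5300 len 127.4 angle 75.16 end [407.5  86.5] bowl tip [440.2 209.7] centre [424.2 149.4] z 103.9 123.3
scene0 [ 132  155   66   38 1498] ((591.4605102539062, -294.978271484375), (107.92151641845703, 185.52865600585938), 13.025890350341797) 17.395173970693616
side0 [ 267  132   42   39 1043] ((591.7083129882812, -283.7508850097656), (89.71429443359375, 175.53587341308594), 13.209375381469727) 16.556101636274235
t 49.85 p [422.2 156.3  66.5] ang 165.1 tilt [-0.079 -0.021] w 10.4 F [ 0.3  0.9 -0.6] q [ 0.77 -0.26 -0.41 -0.04 -1.49 -1.02]
units [-13.93 -19.39   0.12]
yaw units -0.23
```

>>> jog_arm([
  {"offset":[0,0,0],"yaw":-0.08,"jaw":1},
  {"offset":[0,0,0],"yaw":-0.08,"jaw":1},
  {"offset":[0,0,0],"yaw":-0.08,"jaw":1},
  {"offset":[0,0,0],"yaw":0,"jaw":1},
])

```text
time: 50.35
tcp_pos: [0.4203, 0.1554, 0.0633]
tool_rot: [[-0.969, -0.232, -0.084], [-0.231, 0.973, -0.023], [0.087, -0.003, -0.996]]
ft_force: [-0.3, -0.5, -0.4]
grip_width: 0.0104
```

```bash
python3 go.py 587 -282 60 193
```

```text
t 50.35 p [420.3 155.4  63.3] ang 193.4 tilt [-0.084 -0.023] w 10.4 F [-0.3 -0.5 -0.4] q [ 0.77 -0.26 -0.42 -0.04 -1.49 -0.53]
units [ -3.05 -23.21  -0.03]
yaw units 0.003
```

>>> jog_arm([
  {"offset":[-0.1,-0.5,-0.1],"yaw":0,"jaw":1},
  {"offset":[-0.13,-1,-0.03],"yaw":0,"jaw":1},
  {"offset":[-0.13,-1,-0.03],"yaw":0,"jaw":1},
  {"offset":[-0.13,-1,-0.03],"yaw":0,"jaw":1},
  {"offset":[-0.13,-1,-0.03],"yaw":0,"jaw":1},
  {"offset":[-0.13,-1,-0.03],"yaw":0,"jaw":1},
  {"offset":[-0.13,-1,-0.03],"yaw":0,"jaw":1},
  {"offset":[-0.13,-1,-0.03],"yaw":0,"jaw":1},
  {"offset":[-0.13,-1,-0.03],"yaw":0,"jaw":1},
  {"offset":[-0.13,-1,-0.03],"yaw":0,"jaw":1},
  {"offset":[-0.13,-1,-0.03],"yaw":0,"jaw":1},
  {"offset":[-0.13,-1,-0.03],"yaw":0,"jaw":1},
  {"offset":[-0.13,-1,-0.03],"yaw":0,"jaw":1},
  {"offset":[-0.13,-1,-0.03],"yaw":0,"jaw":1},
  {"offset":[-0.13,-1,-0.03],"yaw":0,"jaw":1},
  {"offset":[-0.13,-1,-0.03],"yaw":0,"jaw":1},
  {"offset":[-0.13,-1,-0.03],"yaw":0,"jaw":1},
  {"offset":[-0.13,-1,-0.03],"yaw":0,"jaw":1},
  {"offset":[-0.13,-1,-0.03],"yaw":0,"jaw":1},
  {"offset":[-0.13,-1,-0.03],"yaw":0,"jaw":1},
])

```text
time: 52.85
tcp_pos: [0.5539, -0.2396, 0.0721]
tool_rot: [[-0.979, -0.181, -0.091], [-0.18, 0.983, -0.026], [0.094, -0.009, -0.996]]
ft_force: [0.2, -0.3, 0.0]
grip_width: 0.0102
```

```bash
python3 go.py 587 -282 60 193
```

```text
t 52.85 p [ 553.9 -239.6   72.1] ang 190.4 tilt [-0.091 -0.026] w 10.2 F [ 0.2 -0.3  0. ] q [-0.06  0.14 -0.04  0.03 -1.48  0.23]
units [-1.3  -2.38  0.51]
yaw units -0.023
```

>>> jog_arm([
  {"offset":[-0.5,-0.8,0],"yaw":0,"jaw":1},
  {"offset":[-0.4,-0.8,0],"yaw":0,"jaw":1},
  {"offset":[-0.4,-0.5,0],"yaw":-0.02,"jaw":1},
  {"offset":[0,0,0],"yaw":0,"jaw":1},
  {"offset":[0,0,0],"yaw":0,"jaw":1},
])

```text
time: 53.48
tcp_pos: [0.5881, -0.2819, 0.0689]
tool_rot: [[-0.972, -0.217, -0.092], [-0.215, 0.976, -0.025], [0.096, -0.005, -0.995]]
ft_force: [-0.6, 1.0, 0.2]
grip_width: 0.0103
```

```bash
python3 sp.py w16 590 -290; python3 go.py 587 -282 60 193; python3 - <<'E'
from h import *
im,P=cloud("pics/w16.npz"); hsv=cv2.cvtColor(im,cv2.COLOR_BGR2HSV)
m=((cv2.inRange(hsv,(5,60,40),(20,200,255))>0)&(P[...,0]>.5)&(abs(P[...,1]+.29)<.12)&(P[...,2]<.03)).astype(np.uint8)
n,l,s,c=cv2.connectedComponentsWithStats(m); i=1+np.argmax(s[1:,4]); q=P[l==i]*1e3
print(s[i],cv2.minAreaRect(q[:,:2].astype(np.float32)))
E
```

```text
5563 len 127.6 angle 102.29 end [ 608.  -352.4] bowl tip [ 580.8 -227.8] centre [ 594.1 -288.9] z 2.3 125.0
t 53.52 p [ 588.  -281.8   68.8] ang 192.5 tilt [-0.093 -0.025] w 10.5 F [-0.7 -0.6 -0.6] q [-0.12  0.27  0.1   0.04 -1.49  0.33]
units [0.01 0.   0.44]
yaw units -0.004
[  181    77   119   200 14844] ((592.7136840820312, -287.95794677734375), (93.74202728271484, 168.38729858398438), 13.425161361694336)
```

View pics/w16.png

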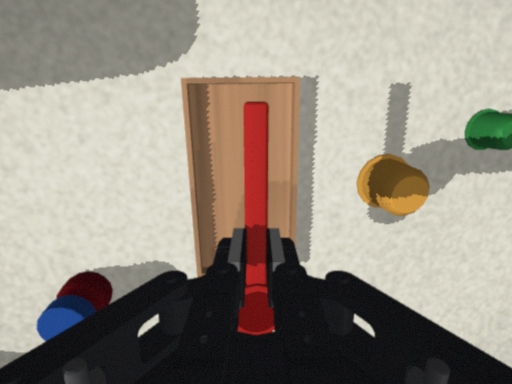

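```bash
python3 go.py 586.7 -281 -30 193.2
```

```text
t 53.52 p [ 588.  -281.8   68.8] ang 192.5 tilt [-0.093 -0.025] w 10.5 F [-0.7 -0.6 -0.6] q [-0.12  0.27  0.1   0.04 -1.49  0.33]
units [-0.42  0.08  4.92]
yaw units -0.006
```

>>> jog_arm([
  {"offset":[-0.42,0.08,0.2],"yaw":-0.006,"jaw":1},
  {"offset":[0,0,0.8],"yaw":0,"jaw":1},
  {"offset":[0,0,1],"yaw":0,"jaw":1},
  {"offset":[0,0,0.9],"yaw":0,"jaw":1},
  {"offset":[0,0,0.6],"yaw":0,"jaw":1},
  {"offset":[0,0,0],"yaw":0,"jaw":1},
])

```text
time: 54.28
tcp_pos: [0.5878, -0.2788, -0.0084]
tool_rot: [[-0.969, -0.23, -0.095], [-0.228, 0.973, -0.024], [0.098, -0.002, -0.995]]
ft_force: [-0.6, 0.4, 0.6]
grip_width: 0.0106
```

```bash
python3 go.py 586.7 -281 -29 193.2
```

```text
t 54.27 p [ 587.8 -278.8   -8.4] ang 193.3 tilt [-0.095 -0.024] w 10.6 F [-0.6  0.4  0.6] q [-0.11  0.31  0.01  0.04 -1.36  0.34]
units [-0.02 -0.09  1.03]
yaw units 0.001
```

>>> jog_arm([
  {"offset":[0,-0.09,0.3],"yaw":0,"jaw":1},
  {"offset":[0,0,0.25],"yaw":0,"jaw":1},
  {"offset":[0,0,0.2],"yaw":0,"jaw":1},
  {"offset":[0,0,0.1],"yaw":0,"jaw":1},
])

```text
time: 54.78
tcp_pos: [0.5878, -0.2817, -0.0246]
tool_rot: [[-0.969, -0.23, -0.092], [-0.228, 0.973, -0.025], [0.096, -0.003, -0.995]]
ft_force: [0.7, 0.7, 0.6]
grip_width: 0.0107
```

>>> jog_arm([
  {"offset":[0,0,0.06],"yaw":0,"jaw":1},
])

```text
time: 54.9
tcp_pos: [0.5877, -0.2818, -0.0257]
tool_rot: [[-0.969, -0.23, -0.092], [-0.228, 0.973, -0.025], [0.095, -0.004, -0.995]]
ft_force: [-0.8, -0.4, -0.3]
grip_width: 0.0103
```

>>> jog_arm([
  {"offset":[0,0,0.06],"yaw":0,"jaw":1},
])

```text
time: 55.02
tcp_pos: [0.5878, -0.2818, -0.0268]
tool_rot: [[-0.969, -0.23, -0.092], [-0.228, 0.973, -0.026], [0.095, -0.004, -0.995]]
ft_force: [0.1, -0.7, 0.4]
grip_width: 0.0107
```

>>> jog_arm([
  {"offset":[0,0,0.06],"yaw":0,"jaw":1},
])

```text
time: 55.15
tcp_pos: [0.5877, -0.2818, -0.0279]
tool_rot: [[-0.969, -0.23, -0.092], [-0.228, 0.973, -0.026], [0.095, -0.004, -0.995]]
ft_force: [-0.0, 0.7, 0.7]
grip_width: 0.0099
```

>>> jog_arm([
  {"offset":[0,0,0.06],"yaw":0,"jaw":1},
])

```text
time: 55.28
tcp_pos: [0.5878, -0.2818, -0.0289]
tool_rot: [[-0.969, -0.23, -0.091], [-0.228, 0.973, -0.026], [0.095, -0.004, -0.995]]
ft_force: [-0.7, 1.0, 0.9]
grip_width: 0.0108
```

>>> jog_arm([
  {"offset":[0,0,0],"yaw":0,"jaw":0.6},
  {"offset":[0,0,0],"yaw":0,"jaw":0.4},
  {"offset":[0,0,-0.4],"yaw":0,"jaw":0.4},
  {"offset":[0,0,-1],"yaw":0,"jaw":0.4},
  {"offset":[0,0,-1],"yaw":0,"jaw":0.4},
  {"offset":[0,0,-1],"yaw":0,"jaw":0.4},
  {"offset":[0,0,-1],"yaw":0,"jaw":0.4},
  {"offset":[0,0,-1],"yaw":0,"jaw":0.4},
  {"offset":[0,0,-1],"yaw":0,"jaw":0.4},
  {"offset":[0,0,-1],"yaw":0,"jaw":0.4},
  {"offset":[0,0,-1],"yaw":0,"jaw":0.4},
  {"offset":[0,0,0],"yaw":0,"jaw":0.4},
])

```text
time: 56.78
tcp_pos: [0.6061, -0.2786, 0.1603]
tool_rot: [[-0.97, -0.23, -0.077], [-0.229, 0.973, -0.031], [0.082, -0.012, -0.997]]
ft_force: [0.8, 0.1, -1.2]
grip_width: 0.0258
```

```bash
python3 sp.py w17 592 -288; python3 go.py; python3 - <<'E'
from h import *
from rig import bot
o=[]
for n in ("scene","side"):
    c=bot.get_calibration(n); im,d=bot.capture(n); np.savez(f"pics/{n}9.npz",im=im,d=d,**c)
    im,P=cloud(f"pics/{n}9.npz"); o.append(cv2.resize(im[90:330,100:420] if n=="scene" else im[110:350,110:430],None,fx=1.25,fy=1.25))
    for nm,(x,y),r,z0,z1 in (("plain",(.568,.327),.045,.058,.07),("band",(.584,.249),.045,.058,.07),("gold",(.645,.044),.035,.02,.045),("viol",(.636,-.04),.035,.02,.045),("salt",(.515,.083),.035,.04,.07),("jam",(.713,-.154),.035,.04,.07)):
        q=P[(np.hypot(P[...,0]-x,P[...,1]-y)<r)&(P[...,2]>z0)&(P[...,2]<z1)]*1e3
        if len(q): print(n,nm,len(q),((q.min(0)+q.max(0))/2).round(1),"mean",q.mean(0).round(1))
w=cv2.imread("pics/w17.png")
top=np.hstack(o); cv2.imwrite("pics/final.png",np.vstack([top,np.hstack([cv2.resize(w,(400,300)),np.zeros((300,400,3),np.uint8)])]))
E
```

```text
1525 len 131.5 angle 103.54 end [ 608.6 -351.6] bowl tip [ 577.9 -223.8] centre [ 593.4 -288.4] z 0.9 14.7
t 56.83 p [ 605.6 -278.3  158.8] ang 193.3 tilt [-0.079 -0.03 ] w 25.5 F [ 0.5 -0.4 -0.6] q [-0.11  0.28  0.27  0.04 -1.64  0.34]
scene plain 185 [569.1 326.9  61.6] mean [569.9 327.5  61.7]
scene band 222 [586.4 249.9  62.1] mean [587.6 250.4  62.6]
scene gold 121 [650.1  46.4  28. ] mean [651.3  48.2  30.2]
scene viol 109 [640.3 -38.2  28.3] mean [642.2 -36.9  29.8]
scene salt 79 [517.7  82.   44.9] mean [519.4  81.7  45.9]
scene jam 171 [ 715.  -157.7   46.4] mean [ 716.9 -155.1   48.8]
side plain 237 [565.9 329.   61.7] mean [565.7 330.2  61.6]
side band 245 [583.5 251.8  62. ] mean [582.6 252.6  62.4]
side gold 104 [644.   48.7  27.9] mean [641.4  50.6  29.3]
side viol 91 [634.6 -36.7  27.6] mean [632.4 -33.7  29.1]
side salt 95 [512.7  84.   45.7] mean [511.7  84.3  46.4]
side jam 106 [ 711.  -154.9   45.8] mean [ 709.2 -152.8   48.4]
```

View pics/final.png

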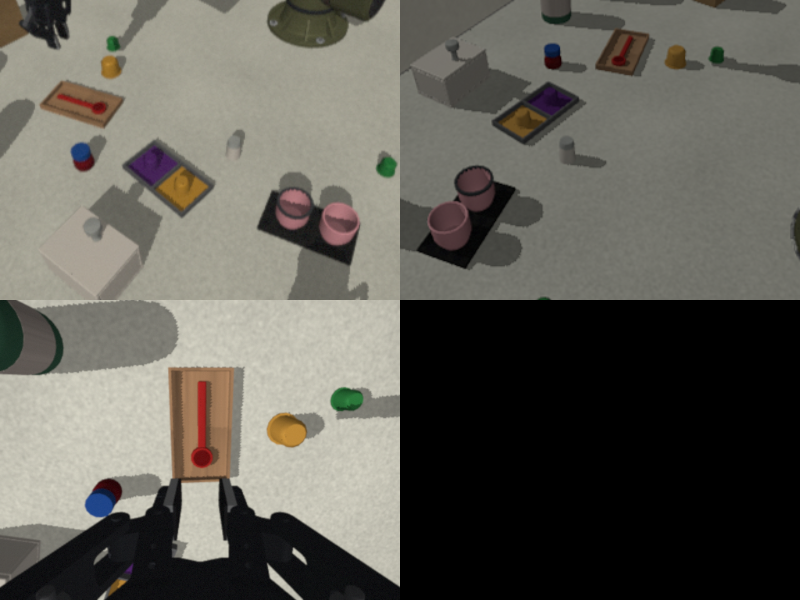

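```bash
python3 -c "
from rig import bot
print(bot.sign_off())"; python3 go.py
```

```text
the job is handed in; nothing more can be done
None
the job is handed in; nothing more can be done
```

The shelf is tidied and the job is handed in at about 57 s. I stood both cups on the trivet first, then put the violet and gold capsules in their own bays, then laid the spoon in the wooden tray.

**Final checks (scene, side and wrist cameras):**
- **Cups:** both stand upright with rims at about z = 62 mm. They are 41 mm and 38 mm either side of the trivet's centre and within 3 mm of its centreline, so both feet are fully on it.
- **Capsules:** both stand near the middle of their matching bays.
- **Spoon:** it lies flat and is centred within about 1 mm. Its angle is 103.5°, against about 103° for the tray.
- **Bystanders:** the jam jar and salt shaker read within about 2 mm of their starting positions. I never went near the large gold capsule or the green ones.

**What disagreed or went wrong:**
- **Fingertip height:** the real fingertips sit about 25–40 mm farther back than the reported TCP. The first cup grasp and the first spoon grasp therefore closed above the object, moving nothing. I set grasp heights from the images after that.
- **Tool tilt:** the tool slowly tilted up to about 5° over the run. I allowed for that when positioning.
- **Camera offset:** the scene and side cameras differ by about 3–6 mm in x, so I used averages or the wrist view.

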